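# Load the drying cabinet through its upper leaf

### The job

The tin on the balance is weighed and has to go into the drying cabinet. Draw the upper bolt, swing the upper leaf of the split door wide open (square to the cabinet front or further), then lift the tin off the balance, keep it upright, and stand it on the cabinet's shelf, far enough in that the leaf could shut behind it; leave the leaf open for the next tins. The lower leaf stays shut and bolted, because the fan runs behind it, and neither the two tins already at the back of the shelf nor the cups and the bottle on the table are to be pushed about.

Things in the scene. Friction and masses are not known exactly. Their poses are not given: they have to be found in the camera images.
- dryer: Drying cabinet, light grey, 350 wide, 280 deep, 352 mm high, vent cowl on its roof, split white door on its front: lower leaf z 16 to 145 mm, upper leaf z 148 to 338, both 18 mm thick on the front (x -18 to 0), hinged at the right (y -140), opening outwards. Origin: on the table, middle of the front plane; x points into the cabinet, y to the left as one faces the door, z up.
- shelf_spot (a point): A good place for the tin: point on the shelf top, 145 mm above the table, mid-opening, 55 mm behind the front plane; axes as the cabinet's. Anywhere on the shelf wholly behind the front plane will do. The upper opening is 254 mm wide, from the shelf to the roof's underside at 334 mm: no room for a gripper pointing straight down; reach in over the lower leaf tilted about 45 degrees.
- upper_leaf (a joint): Angle of the upper leaf in rad: 0 shut, grows as it swings outwards to the right, stop at 2.0. Light, slightly stiff hinge (0.12 N m): it stays where it is left. It cannot open while its bolt is in the keeper.
- lower_leaf (a joint): Angle of the lower leaf in rad, 0 shut. Held by its own bolt.
- upper_leaf_hinge (a point): Point on the upright hinge line of the upper leaf, at its outer face, half-way up, 243 mm above the table. Turns with the leaf: x points from the outer face through the leaf to its inner side (18 mm), y along the leaf to the free edge 280 mm away, z up; the leaf reaches 95 mm below and above this point. At angle 0 its axes are the cabinet's; the leaf turns about +z.
- upper_handle (a point): Middle of the bar of the upright D-handle on the upper leaf: round steel bar, 12 mm thick, 100 mm long, upright, its centre line 40 mm out from the leaf's outer face and 215 mm from the hinge line; 214 mm above the table. Axes as upper_leaf_hinge.
- upper_bolt (a joint): Travel of the upper slide bolt in m: 0 fully shot, 0.045 fully drawn (slid to the right, along the leaf towards the hinge). It starts within 8 mm of fully shot and is clear of the keeper beyond 0.022. About 2.5 N of friction; it stays where it is left.
- upper_bolt_knob (a point): On the upper bolt's handle: 13 mm round stub (18 mm disc at its end) standing straight out from the leaf to 56 mm from its outer face, 305 mm above the table; the point is on its axis, 36 mm out. Moves with the bolt, along -y of these axes (as upper_leaf_hinge) to draw it. Behind it rod and guides stand 21 mm out, guides 30 mm to its left, 70 to its right; keeper 105 mm to the left.
- lower_bolt (a joint): Travel of the lower slide bolt in m: 0 fully shot, as it starts and must stay.
- lower_bolt_knob (a point): The same point on the lower leaf's equal bolt, 101 mm above the table. Not to be touched.
- tin_centre (a point): Centre, half-way up, of the tin to be loaded: plain aluminium sample tin with a lid, round, 60 mm diameter, 70 mm high, 0.11 to 0.24 kg, standing upright on the balance's pan (underside 65 mm above the table). z up.
- balance: Bench balance, white, fixed in its place: 235 x 185 mm, top of the case 48 mm high; origin on the table under its middle; x towards the end away from the display. Round steel pan, 130 mm diameter, centred 30 mm along x, top at 65 mm.
- dried_tin1_centre (a point): Centre of an equal tin already on the shelf, near the back left (200 to 225 mm behind the front plane). Leave alone.
- dried_tin2_centre (a point): Centre of the other tin on the shelf, near the back right. Leave alone.
- cup1: Lidded plastic sample cup, 76 mm wide at the lid, 80 mm high, origin under its middle, on the table beyond the balance. Leave alone.
- cup2: Another such cup.
- cup3: Another such cup.
- wash_bottle: White plastic bottle with a grey cap, 68 mm diameter, 170 mm high, origin under its middle, standing among the cups. Leave alone.
Mind the look-alikes: they are no part of the job. Leave any orange or purple look-alike of the part that bears tin_centre alone.

How it is judged:
By the outcome, as a careful person would: the job done as asked, in the order asked, and still so for the second after the job is handed in, with the robot touching nothing.
It also fails if it takes over 72 s, if anything falls off the work surface, if the arm or the gripper's body presses on something with over 40 N, if the wrist force passes 120 N, or if a joint passes its speed limit or range.

### The arm

A 7-joint arm with a two-finger parallel gripper is mounted at the origin on the work surface. World frame = base frame: x ahead of the robot, y to its left, z up, the work surface at z = 0. Lengths are in m, angles in rad, forces in N, time in s.
With the tool pointing down it reaches from about 0.425 to 0.925 m from the base axis. Payload 6.8 kg.
Tool frame: the origin (TCP) lies at the very end of the fingers, on their centre line; the grasp point (between the pads) lies 19 mm behind it; y points along the fingers, z is the direction in which the jaws open and shut, and the axes are right-handed (so a half turn about y gives the same grasp; the last joint's range is limited). The gripper opens to 85 mm and grips with 20 to 120 N. Pads are 22 mm wide; open, the fingers measure 114 mm over their backs; the gripper's body (76 mm by 85 mm) begins 54 mm behind the grasp point. The pads swing forward as they close: fully open they stand 13 mm farther back than shut.
Start: joints at [1.155, 0.477, 0.022, 1.555, -0.011, 1.109, -0.083], TCP at [0.205, -0.643, 0.231] pointing down, gripper open.
Joint ranges: [-2.96, 2.96], [-0.34, 2.1], [-1.41, 1.46], [0.24, 2.44], [-1.37, 4.51], [0.17, 1.92], [-2.96, 2.96]. Speed limits (rad/s): [2.39, 2.39, 3.14, 3.14, 3.14, 3.14, 3.14].

### API

Orientations are given as a unit quaternion [w, x, y, z].
In Python, from station import * gives the robot as it stands.
- The arm moves only by the shell command python3 -m jog 'ROWS' [OPENING] [FORCE]. ROWS is JSON, a list of rows, each a list of 2 entries, a list of its own where there are three numbers: the shift along the tool's x, y, z in mm, then the turn about the tool's y in rad. A call has 1 to 20 rows; each row is the pose to reach, as a shift and turn from the pose commanded when the call began, along the tool's axes at that moment; what a row does not reach only later rows make up. A row lasts 1/12 s, in which the tool goes at most 41.7 mm and 7.16 degrees, less where a joint would pass 70% of its speed; a pose out of reach is approached as far as the arm can. A call with a gripper value outside its range is refused whole. OPENING is the finger opening in mm, from 0 to 85.4, set as the call begins (- or left out, the last holds). The fingers move at their own pace and stop on an object; FORCE is the grip in N (left out, the last holds). Time passes only in rows, so rows that repeat a pose let the fingers close. It gives the time, the measured TCP pose, the force and the opening at its end, in the units of the state.
- get_obs(): the state, without advancing time (a new reading comes with each control period).
- read_camera(name): name is "scene" or "side" or "wrist"; returns a dict with "img" (480x640x3 uint8, red, green, blue), "depth" (480x640 float32, m along the optical axis (not along the pixel's ray), 0 where there is no reading), "fx", "fy", "cx", "cy" (pixels), "rvec" (rotation vector, rad) and "tvec" (3), from world to camera coordinates, as OpenCV has them. Camera axes: x right, y down, z forward; pixel columns grow to the right and rows downward; lengths in m; the calibration is good to about 2 mm. A picture is of the moment at which its call begins.
- hand_in(): hands the job in, once; it reports no verdict.
The state is a dict: "t": time; "q": joint angles; "joint_vel": joint speeds; "joint_torque": joint torques, N m; "eef_pos": TCP position; "tool_rot": TCP orientation; "contact_force": force on the tool from outside, world axes, zero at the start; "torque": the same for the moment, N m; "gripper_width": opening from 0.0 (shut) to 1.0 (fully open).
Only numpy, scipy, OpenCV 4.12 (cv2) and the standard library are available. Lean on these libraries where they do the work, as an engineer would, in place of code of your own. Each camera call takes 0.05 s, during which the arm holds its last target.

## Working session

There is one attempt and no reset: what is moved stays moved. The work goes in short steps, Python scripts to look and compute and a shell command to move; the robot and the scene stay as the last step left them, time stands still between calls to the robot, and variables do not carry over. Pictures are saved under pics/ and viewed, and the job is handed in when it is done.

```bash
ls; mkdir -p pics; python3 - <<'E'
from station import *
import cv2
o=get_obs();print({k:(o[k]) for k in o})
for n in ["scene","side","wrist"]:
    c=read_camera(n);cv2.imwrite(f"pics/{n}0.png",c["img"][:,:,::-1]);print(n,c["fx"],c["cx"],c["cy"],c["rvec"],c["tvec"])
E
```

```text
pics
{'t': 0.0, 'q': array([ 1.15488963,  0.47782329,  0.02233898,  1.55649484, -0.0114996 ,
        1.10928548, -0.08311793]), 'joint_vel': array([-1.15635743e-03, -2.97580376e-04,  2.51661302e-04, -3.76116195e-05,
       -1.32424376e-03, -1.20372774e-03,  1.13963679e-03]), 'joint_torque': array([ 3.35877839e-04, -5.96450329e+01,  1.60794508e+00, -2.81191635e+01,
        1.24578891e-02,  9.35326709e-03,  2.81398917e-05]), 'eef_pos': array([ 0.20430265, -0.64269632,  0.23029183]), 'tool_rot': array([ 0.10824722, -0.10854952,  0.69939668, -0.69810015]), 'contact_force': array([0.29554241, 0.22596369, 0.41374083]), 'torque': array([-0.042472  , -0.01376056, -0.01385775]), 'gripper_width': 0.9986215197325758}
scene 467.7600169780858 320.62041107272216 250.01068529276253 [ 2.50200522  0.60953309 -0.17679013] [-0.51913342 -0.10737954  1.50312889]
side 501.90770941070883 317.9623567046921 246.38190065259474 [ 2.18884236  1.47673449 -0.41840265] [-0.21228972 -0.3385561   1.66948925]
wrist 404.82196451294317 315.7972821014244 242.47559131963754 [-2.35652384  1.72322217  0.23188131] [-0.67428001 -0.03488026  0.38027287]
```

View pics/scene0.png

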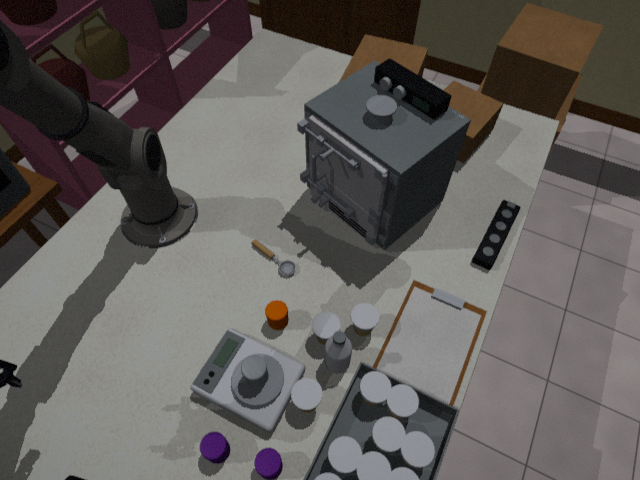

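View pics/side0.png

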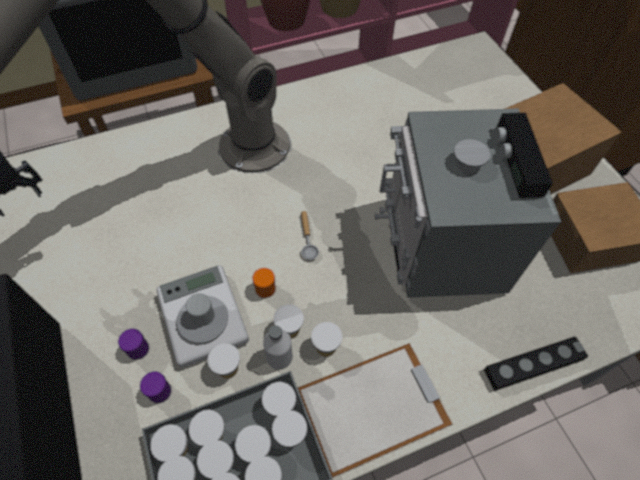

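View pics/wrist0.png

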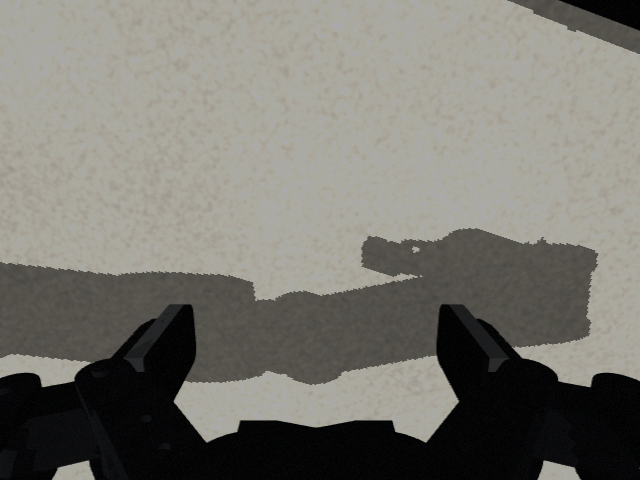

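```bash
cat > h.py <<'E'
from station import *
import numpy as np, cv2
from scipy.spatial.transform import Rotation as Rn
def grab(n):
    c=read_camera(n); R=cv2.Rodrigues(np.array(c["rvec"],float))[0]; t=np.array(c["tvec"],float).reshape(3)
    c["R"]=R;c["t"]=t;return c
def cloud(c):
    d=c["depth"];v,u=np.mgrid[0:480,0:640]
    P=np.stack([(u-c["cx"])/c["fx"]*d,(v-c["cy"])/c["fy"]*d,d],-1)
    W=(P-c["t"])@c["R"]; W[d==0]=np.nan; return W
def proj(c,p):
    q=c["R"]@np.asarray(p,float)+c["t"]; return np.array([c["fx"]*q[0]/q[2]+c["cx"],c["fy"]*q[1]/q[2]+c["cy"]])
def tool(o=None):
    o=o or get_obs(); w,x,y,z=o["tool_rot"]; return Rn.from_quat([x,y,z,w]).as_matrix(),o["eef_pos"]
E
python3 - <<'E'
from h import *
import pickle
S={}
for n in ["scene","side"]:
    c=grab(n);W=cloud(c);S[n]=(c,W)
pickle.dump(S,open("s0.pkl","wb"))
for n,pts in {"scene":[(255,365),(235,375),(277,310),(380,107),(315,100),(465,120),(370,70),(150,210),(214,440),(266,460),(325,325),(365,318),(306,393),(338,345),(340,180)],"side":[(198,303),(180,320),(264,278),(470,150),(410,120),(440,215),(550,215),(132,340),(290,318),(326,335),(223,358),(276,335)]}.items():
    c,W=S[n]
    for u,v in pts: print(n,u,v,W[v,u].round(3))
R,p=tool();print(R.round(3),p)
c=grab("wrist");print((R.T@c["R"].T).round(3), R.T@(-c["R"].T@c["t"]-p))
E
```

```text
scene 255 365 [ 0.57  -0.309  0.132]
scene 235 375 [ 0.52  -0.337  0.064]
scene 277 310 [ 0.523 -0.137  0.066]
scene 380 107 [0.568 0.364 0.389]
scene 315 100 [0.385 0.351 0.352]
scene 465 120 [0.775 0.463 0.353]
scene 370 70 [0.464 0.543 0.35 ]
scene 150 210 [ 0.048 -0.049  0.119]
scene 214 440 [ 0.56  -0.487  0.065]
scene 266 460 [ 0.688 -0.469  0.066]
scene 325 325 [ 0.659 -0.121  0.078]
scene 365 318 [ 0.744 -0.055  0.079]
scene 306 393 [nan nan nan]
scene 338 345 [ 0.725 -0.183  0.154]
scene 340 180 [0.518 0.247 0.198]
side 198 303 [ 0.567 -0.316  0.129]
side 180 320 [ 0.56  -0.374  0.063]
side 264 278 [ 0.527 -0.139  0.067]
side 470 150 [0.563 0.371 0.386]
side 410 120 [0.396 0.311 0.351]
side 440 215 [0.679 0.236 0.353]
side 550 215 [0.767 0.459 0.351]
side 132 340 [ 0.57  -0.495  0.065]
side 290 318 [ 0.667 -0.117  0.082]
side 326 335 [ 0.74  -0.051  0.077]
side 223 358 [ 0.703 -0.301  0.081]
side 276 335 [ 0.731 -0.171  0.169]
[[-0.953 -0.     0.303]
 [-0.303  0.001 -0.953]
 [ 0.    -1.    -0.001]] [ 0.20444024 -0.64304227  0.23087176]
[[ 0.     0.965  0.262]
 [ 0.    -0.262  0.965]
 [ 1.    -0.    -0.   ]] [-0.06604408 -0.14459988  0.00016767]
```

```bash
python3 - <<'E'
import cv2
a=cv2.imread("pics/scene0.png")[50:260,280:490];cv2.imwrite("pics/sc_z.png",cv2.resize(a,None,fx=2.8,fy=2.8,interpolation=2))
a=cv2.imread("pics/side0.png")[90:310,360:580];cv2.imwrite("pics/sd_z.png",cv2.resize(a,None,fx=2.7,fy=2.7,interpolation=2))
E
```

```text
(no output)
```

View pics/sc_z.png

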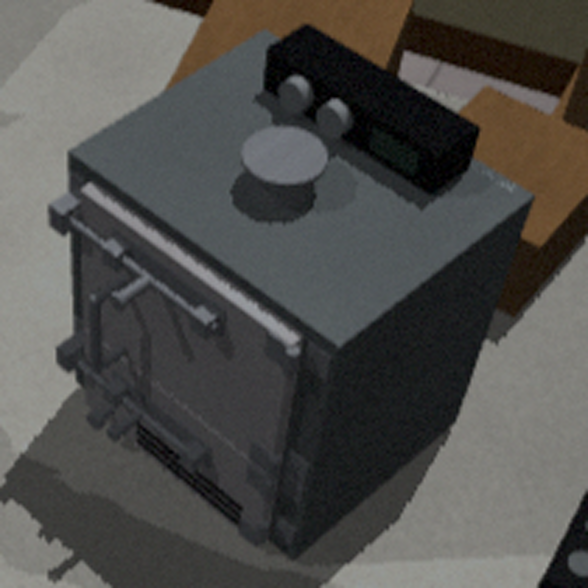

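View pics/sd_z.png

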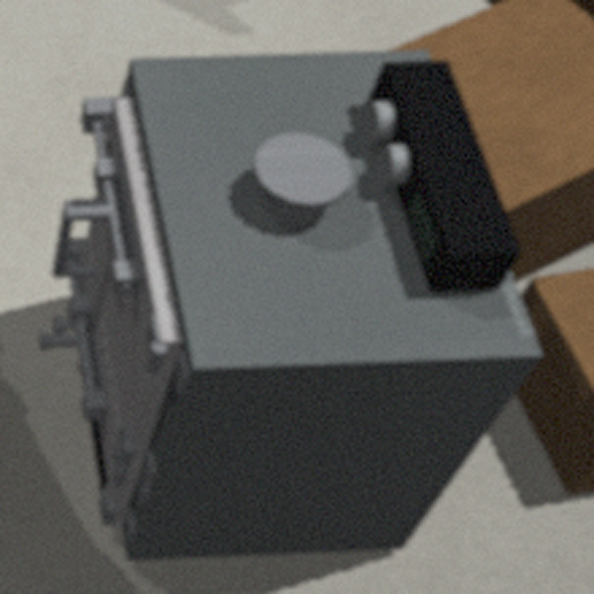

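```bash
python3 - <<'E'
from h import *
import pickle
S=pickle.load(open("s0.pkl","rb"))
for n in S:
    c,W=S[n]
    P=W.reshape(-1,3); P=P[~np.isnan(P[:,0])]
    m=(abs(P[:,2]-.352)<.006)&(P[:,0]>.3)&(P[:,0]<.9)&(P[:,1]>0)&(P[:,1]<.8)
    Q=P[m]; 
    img=np.zeros((800,800),np.uint8)
    ij=(Q[:,:2]*1000).astype(int); img[ij[:,1],ij[:,0]]=255
    img=cv2.morphologyEx(img,cv2.MORPH_CLOSE,np.ones((9,9)));img=cv2.morphologyEx(img,cv2.MORPH_OPEN,np.ones((15,15)))
    k=max(cv2.findContours(img,0,2)[0],key=cv2.contourArea)
    r=cv2.minAreaRect(k);print(n,Q[:,2].mean(),r,cv2.boxPoints(r))
    # tins/cups tops
    for nm,z,xy,rad in [("tin",.135,(.57,-.312),.045),("cup1",.08,(.66,-.12),.06),("cup2",.08,(.742,-.053),.06),("cup3",.08,(.703,-.301),.06),("bottle",.165,(.728,-.177),.05),("pan",.065,(.56,-.34),.1),("org",.066,(.525,-.138),.05)]:
        m=(abs(P[:,2]-z)<.008)&(np.hypot(P[:,0]-xy[0],P[:,1]-xy[1])<rad)
        q=P[m]
        if len(q)>5:
            (cx,cy),rr=cv2.minEnclosingCircle((q[:,:2]*1000).astype(np.float32)); print(nm,len(q),np.round([cx,cy,rr],1),q.mean(0).round(4))
    # balance case top
    m=(abs(P[:,2]-.048)<.004)&(abs(P[:,0]-.55)<.2)&(abs(P[:,1]+.33)<.2);q=P[m]
    if len(q): r=cv2.minAreaRect((q[:,:2]*1000).astype(np.float32));print("bal",len(q),r)
E
```

```text
scene 0.352211580151692 ((575.574951171875, 394.8551025390625), (284.64508056640625, 354.211181640625), 70.95337677001953) [[361.7201  318.12045]
 [696.5394  202.52805]
 [789.4298  471.58975]
 [454.61047 587.1821 ]]
tin 515 [ 569.6 -316.9   30. ] [ 0.5703 -0.3173  0.1337]
cup1 604 [ 659.5 -120.1   38.7] [ 0.6596 -0.121   0.0794]
cup2 606 [739.8 -49.1  39.2] [ 0.7406 -0.0517  0.0794]
cup3 787 [ 699.7 -299.4   38.2] [ 0.701  -0.301   0.0793]
bottle 136 [ 719.6 -170.1   16. ] [ 0.7206 -0.1717  0.1688]
pan 1474 [ 573.6 -320.1   65.8] [ 0.5829 -0.3285  0.0649]
org 383 [ 520.6 -141.    31.9] [ 0.5233 -0.142   0.068 ]
bal 3670 ((577.3971557617188, -330.33917236328125), (385.01422119140625, 313.0285339355469), 84.1430435180664)
side 0.3508153700442576 ((576.5420532226562, 393.0057067871094), (283.0282287597656, 356.2516784667969), 71.22196960449219) [[362.3436  316.36322]
 [699.633   201.6848 ]
 [790.7405  469.6482 ]
 [453.4511  584.3266 ]]
tin 452 [ 571.5 -318.8   31. ] [ 0.5722 -0.3185  0.1323]
cup1 643 [ 661.5 -121.6   38.1] [ 0.6627 -0.1212  0.0782]
cup2 710 [741.6 -51.8  38.4] [ 0.7428 -0.0523  0.078 ]
cup3 763 [ 701.9 -302.3   38.6] [ 0.7032 -0.3017  0.078 ]
bottle 157 [ 721.9 -172.    15.9] [ 0.7233 -0.1719  0.1677]
pan 1277 [ 575.8 -322.    65.3] [ 0.5899 -0.3234  0.0635]
org 387 [ 524.1 -141.3   31.2] [ 0.5258 -0.1423  0.0669]
bal 3074 ((580.8025512695312, -319.88714599609375), (395.82781982421875, 311.4040832519531), 85.07904815673828)
```

```bash
python3 -m jog '[[[0,0,0],0.1]]'; python3 -c "
from h import *
R,p=tool();print(R.round(3),p,get_obs()['q'])"
```

```text
t: 0.38
eef_pos: [0.2044, -0.6432, 0.2311]
tool_rot: [0.073, -0.073, 0.703, -0.703]
contact_force: [0.1, -0.7, -0.3]
gripper_width: 1.002
[[-0.978  0.     0.206]
 [-0.206  0.    -0.978]
 [-0.    -1.    -0.   ]] [ 0.2043553  -0.6432024   0.23111076] [ 1.14039519  0.47709241  0.0433797   1.55678825 -0.02244426  1.10855239
 -0.17388567]
```

```bash
python3 -m jog '[[[0,0,-100],0],[[0,0,-200],0],[[0,0,-250],0],[[0,0,-300],0],[[0,0,-320],0],[[0,0,-320],0],[[0,0,-320],0],[[0,0,-320],0],[[0,0,-320],0]]'; python3 -c "
from h import *
R,p=tool();print(R.round(3),p,get_obs()['q'])"
```

```text
t: 1.13
eef_pos: [0.1365, -0.3249, 0.2306]
tool_rot: [0.073, -0.074, 0.704, -0.702]
contact_force: [-0.4, 0.2, -0.3]
gripper_width: 1.002
[[-0.978 -0.002  0.208]
 [-0.208  0.003 -0.978]
 [ 0.001 -1.    -0.003]] [ 0.13651237 -0.32486835  0.23059739] [ 1.04405616 -0.07094031 -0.04607649  2.249877   -0.00403658  0.96572142
 -0.36119938]
```

```bash
python3 -m jog '[[[0,0,-40],0],[[0,0,-80],0],[[0,0,-100],0],[[0,0,-120],0],[[0,0,-120],0],[[0,0,-120],0],[[0,0,-120],0]]'; python3 -c "
from h import *
R,p=tool();print(R.round(3),p,get_obs()['q'])"
```

```text
t: 1.72
eef_pos: [0.1143, -0.2137, 0.2318]
tool_rot: [-0.074, 0.073, -0.703, 0.704]
contact_force: [0.7, 0.1, 0.0]
gripper_width: 1.002
[[-0.979  0.001  0.206]
 [-0.206 -0.001 -0.979]
 [-0.001 -1.     0.002]] [ 0.11425001 -0.21370935  0.23177633] [ 1.02243559 -0.30702643 -0.1546451   2.42312439 -0.05454184  1.02103752
 -0.45977156]
```

```bash
python3 -m jog '[[[0,0,-40],0],[[0,0,-60],0],[[0,0,-60],0],[[0,0,-60],0]]'; python3 -c "
from h import *
R,p=tool();print(R.round(3),p,get_obs()['q'])"; python3 -m jog '[[[0,0,0],0],[[0,0,0],0]]'
```

```text
t: 2.05
eef_pos: [0.1132, -0.183, 0.2276]
tool_rot: [0.056, -0.071, 0.714, -0.694]
contact_force: [-1.8, -1.4, 1.3]
gripper_width: 1.0
[[-0.984 -0.024  0.179]
 [-0.18   0.026 -0.983]
 [ 0.019 -0.999 -0.03 ]] [ 0.11319766 -0.1830105   0.22756921] [ 1.36470768 -0.33523694 -0.46727205  2.43429136 -0.1672148   1.05090115
 -0.38154491]
t: 2.22
eef_pos: [0.1188, -0.1819, 0.229]
tool_rot: [0.069, -0.076, 0.713, -0.693]
contact_force: [-0.4, -0.1, 0.7]
gripper_width: 0.998
```

```bash
cat > kin.py <<'E'
import numpy as np
from scipy.spatial.transform import Rotation as Rn
def fk(q,p):
    yaw,d1,a1,l3,a3,l5,a5,l7,ty,sy,s5,sx=p
    e=lambda ax,a:Rn.from_euler(ax,a).as_matrix()
    R=e('z',q[0]+yaw);t=np.array([0,0,d1])+R@[a1,0,0]
    R=R@e('y',q[1]); R=R@e('z',q[2]); t=t+R@[a3,0,l3]
    R=R@e('y',q[3]); R=R@e('z',q[4]); t=t+R@[a5,0,l5]
    R=R@e('y',q[5]); t=t+R@[sx,0,0]; R=R@e('z',q[6]+ty); t=t+R@[sy,s5,l7]
    # tool: y along approach (local z)
    return R,t
E
cat > log.txt <<'E'
E
python3 - <<'E'
from kin import *
from scipy.optimize import least_squares
# (q, R, p)
def Q(w,x,y,z): return Rn.from_quat([x,y,z,w]).as_matrix()
from station import get_obs
o=get_obs()
D=[([1.15488963,0.47782329,0.02233898,1.55649484,-0.0114996,1.10928548,-0.08311793],Q(0.10824722,-0.10854952,0.69939668,-0.69810015),[0.20430265,-0.64269632,0.23029183]),
([1.14039519,0.47709241,0.0433797,1.55678825,-0.02244426,1.10855239,-0.17388567],Q(.073,-.073,.703,-.703),[0.2043553,-0.6432024,0.23111076]),
([1.04405616,-0.07094031,-0.04607649,2.249877,-0.00403658,0.96572142,-0.36119938],Q(.073,-.074,.704,-.702),[0.13651237,-0.32486835,0.23059739]),
([1.02243559,-0.30702643,-0.1546451,2.42312439,-0.05454184,1.02103752,-0.45977156],Q(-.074,.073,-.703,.704),[0.11425001,-0.21370935,0.23177633]),
([1.36470768,-0.33523694,-0.46727205,2.43429136,-0.1672148,1.05090115,-0.38154491],Q(.056,-.071,.714,-.694),[0.11319766,-0.1830105,0.22756921]),
(list(o['q']),Q(*o['tool_rot']),list(o['eef_pos']))]
import json;json.dump([(list(map(float,q)),np.array(R).tolist(),list(map(float,p))) for q,R,p in D],open("D.json","w"))
for s in (1,-1):
  def res(p):
    r=[]
    for q,R,t in D:
        Rf,tf=fk(np.array(q)*np.array([1,1,1,1,1,1,1]) if s==1 else np.array(q)*[1,1,-1,1,-1,1,-1],p)
        # match approach
        r+=list((tf-np.array(t))*10)
        Rt=np.array(R); # tool y = approach = Rf z ; tool z ,x in plane
        r+=list(Rf[:,2]-Rt[:,1]); r+=list(Rf[:,0]-Rt[:,2])
    return r+list(1e-3*np.array(p)[[2,4,6,9,10,11]])
  for ty0 in (0,1.57,3.14,-1.57):
    f=least_squares(res,[-2.4,.35,0,.4,0,.4,0,.3,ty0,0,0,0]);print(s,f.cost,f.x.round(3))
E
```

```text
1 0.03308015336859181 [-2.613e+00  3.090e-01  1.110e-01  5.450e-01 -1.000e-03  4.340e-01
 -6.600e-02  4.280e-01 -3.052e+00  1.020e-01 -1.210e-01  2.100e-01]
1 0.03308015336818249 [-2.613e+00  3.090e-01  1.110e-01  5.450e-01 -1.000e-03  4.340e-01
 -6.600e-02  4.280e-01  3.231e+00  1.020e-01 -1.210e-01  2.100e-01]
1 0.033080153369278956 [-2.613e+00  3.090e-01  1.110e-01  5.450e-01 -1.000e-03  4.340e-01
 -6.600e-02  4.280e-01  3.231e+00  1.020e-01 -1.210e-01  2.100e-01]
1 0.033080153363972256 [-2.613e+00  3.090e-01  1.110e-01  5.450e-01 -1.000e-03  4.340e-01
 -6.600e-02  4.280e-01 -3.052e+00  1.020e-01 -1.210e-01  2.100e-01]
-1 0.20883482825223673 [-2.52  -0.666  0.621  0.566 -0.021  0.453  0.111 -0.686  2.964 -0.19
 -0.076  0.358]
-1 0.2088348283427765 [-2.52  -0.666  0.621  0.566 -0.021  0.453  0.111 -0.686  2.964 -0.19
 -0.076  0.358]
-1 0.20883482826761138 [-2.52  -0.666  0.621  0.566 -0.021  0.453  0.111 -0.686  2.964 -0.19
 -0.076  0.358]
-1 0.2088348282633237 [-2.52  -0.666  0.621  0.566 -0.021  0.453  0.111 -0.686 -3.319 -0.19
 -0.076  0.358]
```

```bash
python3 - <<'E'
from kin import *
import json,itertools
from scipy.optimize import least_squares
D=[(np.array(q),np.array(R),np.array(t)) for q,R,t in json.load(open("D.json"))]
out=[]
for s in itertools.product((1,-1),repeat=7):
  s=np.array(s)
  def res(p):
    P=[p[0],p[1],0,p[2],p[3],p[4],p[5],p[6],p[7],0,0,p[8]];r=[]
    for q,R,t in D:
        Rf,tf=fk(q*s,P); r+=list((tf-t)*10)+list(Rf[:,2]-R[:,1])+list(Rf[:,0]-R[:,2])
    return r
  for y0 in (-2.4,0,2):
   for ty in (0,3):
    f=least_squares(res,[y0,.35,.4,0,.4,0,.3,ty,0],max_nfev=60);out.append((f.cost,tuple(s),f.x.round(3)))
out.sort(key=lambda a:a[0])
for o in out[:8]:print(o)
E
```

```text
(np.float64(0.1906204451782439), (np.int64(-1), np.int64(1), np.int64(-1), np.int64(1), np.int64(1), np.int64(1), np.int64(-1)), array([-0.101,  0.088,  0.573, -0.004,  0.418, -0.124,  0.292, -3.177,
        0.015]))
(np.float64(0.19062044517824636), (np.int64(-1), np.int64(1), np.int64(-1), np.int64(1), np.int64(1), np.int64(1), np.int64(-1)), array([-0.101,  0.088,  0.573, -0.004,  0.418, -0.124,  0.292,  3.106,
        0.015]))
(np.float64(0.19062044517826615), (np.int64(-1), np.int64(1), np.int64(-1), np.int64(1), np.int64(1), np.int64(1), np.int64(-1)), array([-0.101,  0.088,  0.573, -0.004,  0.418, -0.124,  0.292, -3.177,
        0.015]))
(np.float64(0.1906204451783426), (np.int64(-1), np.int64(-1), np.int64(-1), np.int64(-1), np.int64(1), np.int64(-1), np.int64(-1)), array([ 3.040e+00,  8.800e-02,  5.730e-01,  4.000e-03,  4.180e-01,
        1.240e-01,  2.920e-01,  6.248e+00, -1.500e-02]))
(np.float64(0.1906204451783653), (np.int64(-1), np.int64(1), np.int64(-1), np.int64(1), np.int64(1), np.int64(1), np.int64(-1)), array([-0.101,  0.088,  0.573, -0.004,  0.418, -0.124,  0.292,  3.106,
        0.015]))
(np.float64(0.1906204451783685), (np.int64(-1), np.int64(-1), np.int64(-1), np.int64(-1), np.int64(1), np.int64(-1), np.int64(-1)), array([ 3.04 ,  0.088,  0.573,  0.004,  0.418,  0.124,  0.292, -0.035,
       -0.015]))
(np.float64(0.19062044517848586), (np.int64(-1), np.int64(-1), np.int64(-1), np.int64(-1), np.int64(1), np.int64(-1), np.int64(-1)), array([-3.243,  0.088,  0.573,  0.004,  0.418,  0.124,  0.292, -0.035,
       -0.015]))
(np.float64(0.19062044517850038), (np.int64(-1), np.int64(-1), np.int64(-1), np.int64(-1), np.int64(1), np.int64(-1), np.int64(-1)), array([-3.243,  0.088,  0.573,  0.004,  0.418,  0.124,  0.292, -0.035,
       -0.015]))
```

```bash
cat > lg.py <<'E'
from h import *
import json
o=get_obs();R,p=tool(o)
D=json.load(open("D.json"));D.append((list(map(float,o["q"])),R.tolist(),list(map(float,p))));json.dump(D,open("D.json","w"))
print("t",round(o["t"],2),"q",o["q"].round(3));print(R.round(3).tolist(),p.round(4))
E
python3 - <<'E'
from h import *
import pickle
S=pickle.load(open("s0.pkl","rb"))
c,W=S["side"]
for u,v in [(30,300),(30,400),(70,440),(0,280),(100,50),(130,120),(560,110),(620,220),(490,40),(255,10)]: print(u,v,W[v,u])
c,W=S["scene"]
for u,v in [(75,478),(5,370),(400,50),(260,35),(550,115),(450,455),(380,380)]: print(u,v,W[v,u])
E
python3 -m jog '[[[0,0,60],0],[[0,0,120],0],[[0,0,160],0],[[0,0,200],0]]';python3 lg.py
```

```text
30 300 [ 0.44179212 -0.67130685  0.17934953]
30 400 [ 0.70353663 -0.67206716  0.22913379]
70 440 [ 0.74847789 -0.67038712  0.05576243]
0 280 [ 0.43983135 -0.68515267  0.28274015]
100 50 [-0.54149071 -0.383654    0.09672271]
130 120 [-1.14041675 -0.42528463 -0.75126992]
560 110 [0.38525736 0.84793441 0.19203025]
620 220 [0.747063   0.81380654 0.11948811]
490 40 [-1.86737001e-01  1.03518225e+00  7.82361469e-04]
255 10 [-1.07696165  0.3339151  -0.23754421]
75 478 [ 0.4362543  -0.66990367  0.28019026]
5 370 [ 0.18521429 -0.58519368  0.2990133 ]
400 50 [0.43576286 0.90542087 0.18999182]
260 35 [-2.31524246e-01  1.00074191e+00 -9.55968175e-04]
550 115 [ 1.0295827   1.30394175 -0.17412522]
450 455 [ 1.17842956 -0.05171173 -0.7497627 ]
380 380 [ 0.84390231 -0.18921472  0.08160712]
t: 2.55
eef_pos: [0.1552, -0.3458, 0.2233]
tool_rot: [0.071, -0.079, 0.713, -0.693]
contact_force: [1.0, 0.2, 0.6]
gripper_width: 0.999
t 2.55 q [ 1.352  0.026 -0.367  2.176  0.008  0.972 -0.377]
[[-0.977, -0.015, 0.211], [-0.212, 0.027, -0.977], [0.009, -1.0, -0.029]] [ 0.1552 -0.3458  0.2233]
```

```bash
python3 -m jog '[[[0,-40,0],0],[[-20,-80,0],0],[[-50,-120,0],0],[[-90,-150,0],0.1],[[-130,-180,0],0.2],[[-170,-200,0],0.3]]';python3 lg.py;python3 -m jog '[[[-30,-40,-20],0.1],[[-60,-80,-40],0.2],[[-100,-100,-60],0.3],[[-130,-120,-80],0.4],[[-160,-140,-100],0.5]]';python3 lg.py
```

```text
t: 3.05
eef_pos: [0.3, -0.3181, 0.4087]
tool_rot: [-0.038, 0.028, 0.715, -0.697]
contact_force: [0.9, -0.6, -1.0]
gripper_width: 1.0
t 3.05 q [ 1.224 -0.01  -0.528  1.779 -0.017  1.399 -0.965]
[[-0.996, -0.013, -0.093], [0.092, 0.026, -0.995], [0.016, -1.0, -0.025]] [ 0.3    -0.3181  0.4087]
t: 3.47
eef_pos: [0.4464, -0.2478, 0.5319]
tool_rot: [-0.213, 0.198, 0.684, -0.669]
contact_force: [0.3, 0.3, 1.0]
gripper_width: 0.998
t 3.47 q [ 0.991  0.134 -0.679  1.386  0.063  1.673 -1.84 ]
[[-0.831, -0.015, -0.557], [0.556, 0.027, -0.831], [0.027, -1.0, -0.015]] [ 0.4464 -0.2478  0.5319]
```

```bash
python3 - <<'E'
from kin import *
import json,itertools
from scipy.optimize import least_squares
D=[(np.array(q),np.array(R),np.array(t)) for q,R,t in json.load(open("D.json"))]
print(len(D))
out=[]
# rotation only fit w/ offsets
for s in itertools.product((1,-1),repeat=4):
  S=np.array([-1,1,s[0],s[1],s[2],1 if True else 1,s[3]])
  def res(p):
    P=[0,p[1],0,p[2],p[3],p[4],p[5],p[6],0,p[14],p[15],p[8]];r=[]
    off=np.array([p[0],p[9],p[10],p[11],p[12],p[13],p[7]])
    for q,R,t in D:
        Rf,tf=fk(q*S+off,P); r+=list((tf-t)*10)+list(Rf[:,2]-R[:,1])+list(Rf[:,0]-R[:,2])
    return r+list(1e-3*np.array(p)[[3,5,8,9,10,11,12,13,14,15]])
  for ty in (0,3):
    for o5 in (0,1.57,3.14):
     f=least_squares(res,[-.1,.35,.4,0,.4,0,.3,ty,0,0,0,0,o5,0,0,0],max_nfev=100);out.append((f.cost,tuple(map(int,S)),f.x.round(3)))
out.sort(key=lambda a:a[0])
for o in out[:5]:print(o)
E
```

```text
9
(np.float64(0.013536999905796416), (-1, 1, -1, 1, -1, 1, -1), array([-0.12 ,  0.68 ,  0.529, -0.004,  0.472,  0.045,  0.672,  3.098,
       -0.007,  0.015,  0.067, -0.026, -0.028,  0.013,  0.02 ,  0.018]))
(np.float64(0.013536999906371527), (-1, 1, -1, 1, -1, 1, -1), array([-0.12 ,  0.68 ,  0.529, -0.004,  0.472,  0.045,  0.672,  3.098,
       -0.007,  0.015,  0.067, -0.026, -0.028,  0.013,  0.02 ,  0.018]))
(np.float64(0.01353699993922062), (-1, 1, -1, 1, -1, 1, -1), array([-0.12 ,  0.68 ,  0.529, -0.004,  0.472,  0.045,  0.672,  3.098,
       -0.007,  0.015,  0.067, -0.026, -0.028,  0.013,  0.02 ,  0.018]))
(np.float64(0.01353699996740081), (-1, 1, -1, 1, -1, 1, -1), array([-0.12 ,  0.68 ,  0.529, -0.004,  0.472,  0.045,  0.672,  3.098,
       -0.007,  0.015,  0.067, -0.026, -0.028,  0.013,  0.02 ,  0.018]))
(np.float64(0.013546568935617396), (-1, 1, -1, -1, -1, 1, -1), array([-0.12 ,  0.68 ,  0.529,  0.004,  0.472,  0.045,  0.672, -3.185,
       -0.007,  0.015, -3.074,  0.026,  3.113,  0.013,  0.02 ,  0.018]))
```

```bash
cat > fit.py <<'E'
from kin import *
import json
from scipy.optimize import least_squares
S=np.array([-1,1,-1,1,-1,1,-1])
D=[(np.array(q),np.array(R),np.array(t)) for q,R,t in json.load(open("D.json"))]
def fk2(q,p):
    return fk(np.array(q)*S,[p[0],p[1],p[8],p[2],p[3],p[4],p[5],p[6],p[7],0,0,p[9]])
def res(p,D):
    r=[]
    for q,R,t in D:
        Rf,tf=fk2(q,p); r+=list((tf-t)*10)+list((Rf[:,2]-R[:,1])*3)+list((Rf[:,0]-R[:,2])*3)
    return np.array(r)
reg=lambda p:1e-2*np.array(p)[[3,5,8,9]]
f=least_squares(lambda p:np.r_[res(p,D),reg(p)],[-.1,.35,.4,0,.4,0,.3,3.1,0,0],loss="soft_l1",f_scale=.05)
if __name__=="__main__":
    print(f.cost,f.x.round(4)); print(abs(res(f.x,D).reshape(-1,9)).max(1).round(3))
    r=res(f.x,D).reshape(-1,9);print(r.round(3))
E
python3 fit.py
```

```text
0.05098620898094669 [-9.6800e-02  1.1181e+00  5.1480e-01  1.9000e-03  4.7060e-01  1.1800e-02
  1.1225e+00  3.0450e+00  5.9000e-02  3.7600e-02]
[0.021 0.007 0.281 0.39  0.094 0.207 0.087 0.047 0.099]
[[-0.021  0.004  0.008  0.001  0.     0.    -0.001 -0.    -0.   ]
 [-0.007 -0.001  0.004  0.     0.001  0.     0.002  0.    -0.001]
 [ 0.281  0.017  0.002  0.001  0.    -0.     0.002  0.    -0.   ]
 [ 0.39  -0.037 -0.002 -0.002 -0.    -0.    -0.002 -0.     0.   ]
 [ 0.094  0.039 -0.012  0.005  0.006  0.     0.     0.    -0.005]
 [ 0.207  0.062 -0.012  0.008  0.004  0.    -0.001 -0.    -0.002]
 [ 0.007  0.087  0.019  0.008  0.004 -0.    -0.001 -0.    -0.002]
 [-0.018 -0.047 -0.014  0.008  0.004  0.    -0.001  0.    -0.004]
 [-0.035 -0.099  0.006  0.008  0.004 -0.    -0.001  0.    -0.008]]
```

```bash
cat > fit.py <<'E'
import numpy as np, json
from scipy.spatial.transform import Rotation as Rn
from scipy.optimize import least_squares
S=np.array([-1,1,-1,1,-1,1,-1])
def E(ax,a):
    c,s=np.cos(a),np.sin(a)
    return np.array([[c,-s,0],[s,c,0],[0,0,1]]) if ax=='z' else np.array([[c,0,s],[0,1,0],[-s,0,c]])
def fk2(q,p):
    q=np.asarray(q)*S; yaw,ty=p[0],p[1]
    R=E('z',q[0]+yaw); t=np.array([0,0,p[2]])+R@[p[3],p[4],0]
    R=R@E('y',q[1]); R=R@E('z',q[2]); t=t+R@[p[5],p[6],p[7]]
    R=R@E('y',q[3]); R=R@E('z',q[4]); t=t+R@[p[8],p[9],p[10]]
    R=R@E('y',q[5]); R=R@E('z',q[6]); t=t+R@[p[12],p[13],p[11]]
    R=R@E('z',ty)
    return R,t   # R cols: x=tool z, z=tool y
D=[(np.array(q),np.array(R),np.array(t)) for q,R,t in json.load(open("D.json"))]
def res(p,D):
    r=[]
    for q,R,t in D:
        Rf,tf=fk2(q,p); r+=list((tf-t)*10)+list((Rf[:,2]-R[:,1])*3)+list((Rf[:,0]-R[:,2])*3)
    return np.array(r)
reg=lambda p:3e-3*np.array(p)[[3,4,5,6,8,9,12,13]]
f=least_squares(lambda p:np.r_[res(p,D),reg(p)],[-.1,3.1,.35,0,0,0,0,.4,0,0,.4,.35,0,0])
P=f.x
if __name__=="__main__":
    print(f.cost,P.round(4)); r=res(P,D).reshape(-1,9);print(r[:,:3].round(3),abs(r).max(1).round(3))
E
python3 fit.py
```

```text
1.4191275272602359e-05 [-0.0000e+00  3.1418e+00  2.8720e-01  0.0000e+00 -3.0500e-02 -0.0000e+00
 -3.1400e-02  5.4180e-01  0.0000e+00 -4.0000e-04  4.7250e-01  3.2710e-01
 -0.0000e+00 -0.0000e+00]
[[-0. -0.  0.]
 [-0. -0.  0.]
 [ 0.  0.  0.]
 [ 0.  0. -0.]
 [ 0.  0. -0.]
 [ 0.  0. -0.]
 [-0.  0.  0.]
 [-0. -0. -0.]
 [-0.  0. -0.]] [0.001 0.002 0.002 0.002 0.002 0.001 0.001 0.001 0.   ]
```

```bash
cat > ik.py <<'E'
from fit import *
lo=np.array([-2.96,-.34,-1.41,.24,-1.37,.17,-2.96]);hi=np.array([2.96,2.1,1.46,2.44,4.51,1.92,2.96])
def Rtool(H,tau,flip=0):
    # tau tilt from vertical-down toward heading H (rad); camera-bottom for flip=0. returns Rf-convention cols [toolz, ?, tooly]
    h=np.array([np.cos(H),np.sin(H),0]);u=np.array([0,0,1.])
    y=h*np.sin(tau)-u*np.cos(tau); z=np.cross(u,h)*(1 if not flip else -1)
    x=np.cross(y,z)
    return np.stack([x,y,z],1)
def ik(Rt,p,q0,margin=.03,w=.0):
    def r(q):
        Rf,t=fk2(q,P)
        return np.r_[(t-p)*10,(Rf[:,2]-Rt[:,1])*3,(Rf[:,0]-Rt[:,2])*3,w*(q-q0)]
    s=least_squares(r,np.clip(q0,lo+margin+1e-3,hi-margin-1e-3),bounds=(lo+margin,hi-margin),max_nfev=80)
    return s.x,2*s.cost
def iks(Rt,p,n=12,seed=0):
    g=np.random.default_rng(seed);best=[]
    for i in range(n):
        q,c=ik(Rt,p,g.uniform(lo,hi))
        if c<1e-5: best.append(q)
    return best
E
cat > t1.py <<'E'
from ik import *
tin=np.array([.571,-.318,.108]); xd=np.array([.324,.946,0]);front=np.array([.531,.2615,0])
shelf=front+.055*xd+np.array([0,0,.19])
for tau in (45,):
  for H in range(-30,91,15):
    for fl in (0,1):
      Rt=Rtool(np.radians(H),np.radians(tau),fl)
      a=iks(Rt,tin+.019*Rt[:,1]); b=iks(Rt,shelf+.019*Rt[:,1])
      print(tau,H,fl,len(a),len(b), (a[0].round(2) if a else ""),(b[0].round(2) if b else ""))
E
python3 t1.py
```

```text
45 -30 0 7 6 [ 1.36  0.99 -1.32  2.21  2.13  0.96 -0.16] [-0.06  0.96 -1.37  1.91  1.58  1.79 -0.8 ]
45 -30 1 4 8 [0.11 0.51 0.3  2.29 3.13 0.41 1.37] [-0.08  0.92 -1.32  1.91  1.55  1.73  2.34]
45 -15 0 7 6 [ 1.5   1.06 -1.38  2.19  2.1   0.75  0.21] [ 0.03  0.89 -1.38  2.03  1.66  1.59 -0.65]
45 -15 1 8 8 [ 1.5   1.07 -1.38  2.19  2.1   0.75 -2.93] [ 0.03  0.89 -1.38  2.03  1.67  1.59  2.5 ]
45 0 0 5 3 [ 0.91  0.55 -0.37  2.16  4.07  0.32 -1.91] [ 0.14  0.81 -1.37  2.13  1.75  1.34 -0.49]
45 0 1 7 3 [ 1.54  0.98 -1.26  2.12  1.91  0.39 -2.56] [ 0.13  0.81 -1.37  2.13  1.75  1.33  2.65]
45 15 0 10 5 [ 1.63  1.14 -1.38  2.02  1.29  0.44  1.51] [ 0.27  0.75 -1.37  2.2   1.84  1.05 -0.32]
45 15 1 9 4 [ 1.63  1.14 -1.38  2.02  1.29  0.44 -1.64] [ 0.16  0.58 -1.17  2.2   1.81  0.87  2.74]
45 30 0 10 4 [ 1.62  1.18 -1.38  1.89  0.8   0.57  2.2 ] [ 0.18  0.47 -1.    2.23  2.01  0.49 -0.36]
45 30 1 8 3 [ 1.62  1.19 -1.38  1.89  0.81  0.57 -0.95] [ 0.14  0.45 -0.94  2.23  2.03  0.46  2.74]
45 45 0 9 4 [ 1.57  1.23 -1.37  1.75  0.58  0.79  2.61] [-0.79  0.32  0.31  2.27  4.05  0.34 -2.32]
45 45 1 7 5 [ 1.58  1.23 -1.38  1.75  0.59  0.79 -0.54] [-0.67  0.31  0.16  2.27  3.99  0.3   0.9 ]
45 60 0 10 4 [ 0.38  0.83  0.54  1.69 -1.17  1.37 -2.17] [ 0.56  0.71 -1.25  2.13  1.37  0.2   0.96]
45 60 1 7 3 [ 1.49  1.24 -1.34  1.61  0.45  1.01 -0.24] [-1.12  0.5   0.9   2.23  4.48  0.83  0.6 ]
45 75 0 7 10 [ 0.34  0.92  0.6   1.55 -1.07  1.54 -2.06] [-0.22  0.41 -0.13  2.08 -1.34  0.59 -2.59]
45 75 1 7 8 [ 1.4   1.28 -1.34  1.46  0.45  1.26 -0.05] [-1.22  1.01  1.39  2.14  4.47  1.59  0.65]
45 90 0 7 10 [ 0.29  1.    0.68  1.42 -1.    1.7  -1.92] [-0.64  0.52  0.46  1.99 -1.32  1.02 -2.44]
45 90 1 6 6 [ 0.56  0.9   0.2   1.4  -0.71  1.51  1.02] [-0.33  0.48  0.06  1.97 -1.17  0.86  0.6 ]
```

```bash
cat > cab.py <<'E'
from h import *
psi=np.radians(71.1); xd=np.array([np.cos(psi),np.sin(psi),0]); yd=np.array([-np.sin(psi),np.cos(psi),0]); F=np.array([.531,.2615,0])
M=np.stack([xd,yd,[0,0,1]],1)
def c2w(p): return F+M@np.asarray(p,float)
def w2c(p): return (np.asarray(p)-F)@M
E
python3 - <<'E'
from cab import *
import pickle
S=pickle.load(open("s0.pkl","rb"))
for n in S:
    c,W=S[n]; C=w2c(W.reshape(-1,3))
    m=(C[:,0]<-.02)&(C[:,0]>-.12)&(abs(C[:,1])<.2)&(C[:,2]>.03)&(C[:,2]<.36)
    Q=C[m]; print(n,len(Q))
    for lo_,hi_ in [(.285,.325)]:
        q=Q[(Q[:,2]>lo_)&(Q[:,2]<hi_)]; q=q[np.argsort(q[:,0])]; print((q[:40]*1000).round(0).tolist())
    q=Q[(Q[:,2]>.18)&(Q[:,2]<.25)&(Q[:,0]<-.05)];print("handle",np.median(q,0),q[:,0].min(),q[:,1].min(),q[:,1].max(),len(q))
    q=C[(abs(C[:,1])<.12)&(C[:,2]>.2)&(C[:,2]<.29)&(C[:,0]>-.03)&(C[:,0]<.005)];print("leaf",np.median(q,0),len(q))
    a=c["img"].copy()
    for p in [(-.054,.04,.305),(-.058,.075,.264),(-.058,.075,.164),(-.018,-.14,.338),(-.018,.14,.338),(0,.175,.352),(0,-.175,.352),(-.018,-.14,.148)]:
        u=proj(c,c2w(p)); cv2.circle(a,tuple(int(round(x)) for x in u),1,(255,0,0),-1)
    a=a[60:260,280:480] if n=="scene" else a[90:310,360:580]
    cv2.imwrite(f"pics/pr_{n}.png",cv2.resize(a[:,:,::-1],None,fx=2.7,fy=2.7,interpolation=2))
E
```

```text
scene 1362
[[-74.0, 24.0, 313.0], [-73.0, 33.0, 310.0], [-72.0, 29.0, 312.0], [-72.0, 29.0, 301.0], [-72.0, 33.0, 302.0], [-72.0, 37.0, 306.0], [-72.0, 29.0, 308.0], [-72.0, 26.0, 307.0], [-72.0, 22.0, 309.0], [-71.0, 34.0, 311.0], [-71.0, 27.0, 302.0], [-71.0, 39.0, 307.0], [-70.0, 28.0, 315.0], [-70.0, 31.0, 302.0], [-70.0, 32.0, 312.0], [-70.0, 39.0, 299.0], [-70.0, 24.0, 303.0], [-70.0, 36.0, 302.0], [-70.0, 36.0, 313.0], [-69.0, 29.0, 311.0], [-69.0, 25.0, 312.0], [-69.0, 26.0, 309.0], [-68.0, 22.0, 307.0], [-68.0, 34.0, 313.0], [-68.0, 22.0, 303.0], [-67.0, 24.0, 312.0], [-66.0, 24.0, 308.0], [-66.0, 32.0, 312.0], [-66.0, 29.0, 311.0], [-64.0, 27.0, 311.0], [-63.0, 28.0, 314.0], [-63.0, 24.0, 312.0], [-63.0, 32.0, 310.0], [-62.0, 25.0, 304.0], [-62.0, 25.0, 307.0], [-61.0, 30.0, 314.0], [-61.0, 34.0, 311.0], [-59.0, 24.0, 306.0], [-58.0, 29.0, 309.0], [-58.0, 30.0, 312.0]]
handle [-0.05943022  0.07311668  0.21579646] -0.06462646811408736 0.06771701531643819 0.07929824064640742 67
leaf [-0.01603981 -0.0222233   0.24187537] 1177
side 1433
[[-74.0, 26.0, 311.0], [-74.0, 22.0, 306.
[... 294 characters left out ...]
.0, 23.0, 311.0], [-69.0, 28.0, 313.0], [-69.0, 20.0, 303.0], [-69.0, 27.0, 310.0], [-69.0, 22.0, 305.0], [-68.0, 34.0, 309.0], [-67.0, 24.0, 314.0], [-67.0, 21.0, 310.0], [-66.0, 20.0, 304.0], [-66.0, 30.0, 314.0], [-66.0, 25.0, 308.0], [-66.0, 30.0, 311.0], [-66.0, 24.0, 302.0], [-64.0, 27.0, 311.0], [-64.0, 25.0, 309.0], [-64.0, 24.0, 307.0], [-63.0, 31.0, 309.0], [-63.0, 25.0, 301.0], [-62.0, 24.0, 310.0], [-61.0, 30.0, 311.0], [-61.0, 25.0, 305.0], [-61.0, 24.0, 303.0], [-61.0, 29.0, 308.0], [-59.0, 27.0, 313.0], [-59.0, 24.0, 309.0]]
handle [-0.05904157  0.07107556  0.21282815] -0.06319292095838518 0.06612911746550189 0.0764448694780069 71
leaf [-0.01769946 -0.05562002  0.23424434] 416
```

View pics/pr_scene.png

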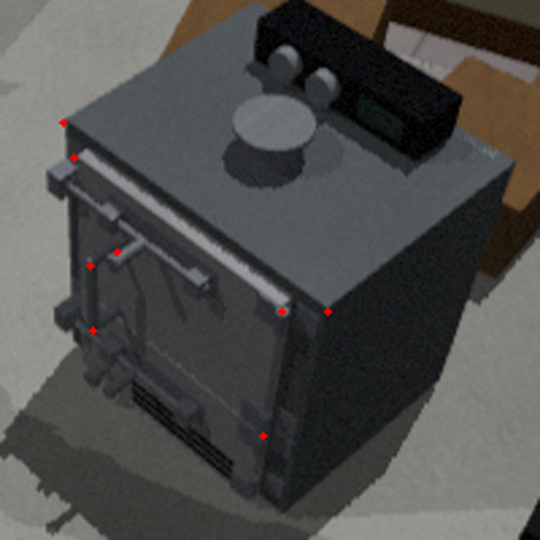

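View pics/pr_side.png

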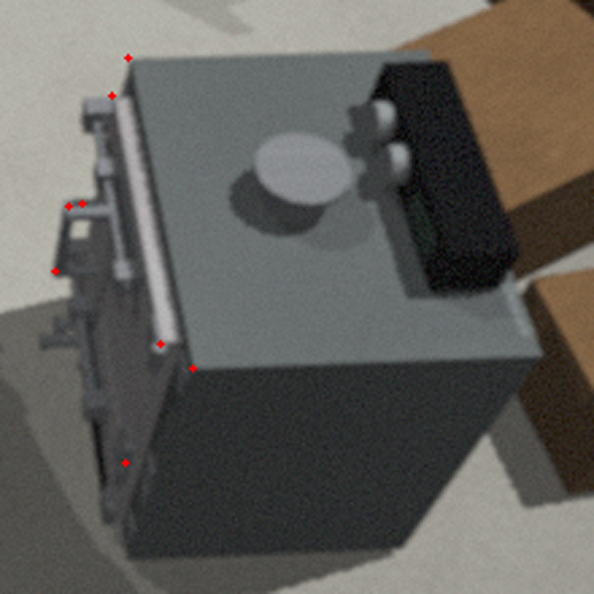

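```bash
sed -i 's/F=np.array.*/F=np.array([.5337,.2605,0])/' cab.py; cat > t2.py <<'E'
from ik import *
from cab import *
q=get_obs()["q"]
def vert(ang): # tool x heading ang, y down
    x=np.array([np.cos(ang),np.sin(ang),0]);y=np.array([0,0,-1.]);return np.stack([x,y,np.cross(x,y)],1)
def leaf(th,p): # point in leaf frame -> world
    h=c2w([-.018,-.14,0]); c,s=np.cos(psi+th),np.sin(psi+th)
    return h+np.array([c*p[0]-s*p[1],s*p[0]+c*p[1],p[2]])
for fl in (0,np.pi):
    qq=q.copy();print("flip",fl)
    for th,yk,z in [(0,.172,.45),(0,.172,.285),(0,.134,.285)]+[(t,.134,.285) for t in np.arange(.2,2.01,.2)]:
        R=vert(psi+th+fl); 
        for i in range(3): qq,c=ik(R,leaf(th,[-.04,yk,z]),qq,w=.003)
        print(round(th,2),leaf(th,[-.04,yk,z]).round(3),qq.round(2),round(c,6))
E
python3 t2.py
```

```text
flip 0
0 [0.485 0.216 0.45 ] [ 1.5  -0.31 -1.38  1.78 -0.64  1.38 -2.93] 2.395649
0 [0.485 0.216 0.285] [ 1.38 -0.31 -1.38  2.1  -0.73  1.02 -2.93] 2.391267
0 [0.521 0.204 0.285] [ 1.41 -0.31 -1.38  2.08 -0.73  1.02 -2.93] 2.787499
0.2 [0.522 0.176 0.285] [ 1.38 -0.31 -1.38  2.02 -0.58  1.06 -2.93] 2.117964
0.4 [0.529 0.149 0.285] [ 1.33 -0.31 -1.38  1.99 -0.44  1.07 -2.93] 1.885308
0.6 [0.542 0.124 0.285] [-1.05  0.31  0.9   1.82 -0.27  1.14 -2.93] 0.0
0.8 [0.559 0.102 0.285] [-0.96  0.33  0.85  1.79 -0.27  1.14 -2.69] 0.0
1.0 [0.58  0.084 0.285] [-0.86  0.35  0.8   1.75 -0.28  1.15 -2.45] 0.0
1.2 [0.605 0.07  0.285] [-0.77  0.39  0.75  1.7  -0.28  1.17 -2.22] 0.0
1.4 [0.631 0.061 0.285] [-0.69  0.43  0.69  1.63 -0.29  1.19 -2.01] 0.0
1.6 [0.659 0.058 0.285] [-0.62  0.47  0.64  1.56 -0.29  1.21 -1.81] 0.0
1.8 [0.687 0.061 0.285] [-0.56  0.51  0.58  1.48 -0.29  1.23 -1.62] 0.0
2.0 [0.713 0.069 0.285] [-0.52  0.55  0.53  1.4  -0.28  1.26 -1.44] 0.0
flip 3.141592653589793
0 [0.485 0.216 0.45 ] [ 0.41  0.27 -1.17  1.52  0.25  1.52 -1.09] 0.0
0 [0.485 0.216 0.285] [ 0.35  0.38 -1.11  1.78  0.36  1.21 -1.2 ] 0.0
0 [0.521 0.204 0.285] [ 0.34  0.43 -1.08  1.72  0.4   1.23 -1.17] 0.0
0.2 [0.522 0.176 0.285] [ 0.43  0.44 -1.14  1.74  0.42  1.24 -0.94] 0.0
0.4 [0.529 0.149 0.285] [ 0.51  0.46 -1.19  1.74  0.45  1.25 -0.71] 0.0
0.6 [0.542 0.124 0.285] [ 0.58  0.49 -1.23  1.72  0.49  1.27 -0.49] 0.0
0.8 [0.559 0.102 0.285] [ 0.62  0.54 -1.26  1.7   0.53  1.31 -0.28] 0.0
1.0 [0.58  0.084 0.285] [ 0.64  0.6  -1.29  1.65  0.59  1.34 -0.07] 0.0
1.2 [0.605 0.07  0.285] [ 0.64  0.65 -1.31  1.6   0.64  1.39  0.13] 0.0
1.4 [0.631 0.061 0.285] [ 0.63  0.71 -1.32  1.54  0.69  1.43  0.34] 0.0
1.6 [0.659 0.058 0.285] [ 0.6   0.77 -1.33  1.47  0.74  1.48  0.54] 0.0
1.8 [0.687 0.061 0.285] [ 0.56  0.82 -1.34  1.4   0.79  1.52  0.74] 0.0
2.0 [0.713 0.069 0.285] [ 0.51  0.87 -1.34  1.32  0.84  1.57  0.95] 0.0
```

```bash
cat > plan.py <<'E'
from cab import *
def rel(p,xhead=None):
    R,t=tool(); d=R.T@(np.asarray(p)-t)*1000
    out=d.round(1).tolist()
    turn=None
    if xhead is not None:
        x=np.array([np.cos(xhead),np.sin(xhead),0]); v=R.T@x  # turn about y: x-> (cos,0,-sin)
        turn=float(np.arctan2(-v[2],v[0]))
    print("shift",out,"turn",turn)
E
python3 - <<'E'
from plan import *
from t2 import leaf
rel(leaf(0,[-.04,.171,.45]),psi+np.pi)
E
```

```text
flip 0
0 [0.485 0.216 0.45 ] [ 1.5  -0.31 -1.38  1.78 -0.64  1.38 -2.93] 2.395649
0 [0.485 0.216 0.285] [ 1.38 -0.31 -1.38  2.1  -0.73  1.02 -2.93] 2.391267
0 [0.521 0.204 0.285] [ 1.41 -0.31 -1.38  2.08 -0.73  1.02 -2.93] 2.787499
0.2 [0.522 0.176 0.285] [ 1.38 -0.31 -1.38  2.02 -0.58  1.06 -2.93] 2.117964
0.4 [0.529 0.149 0.285] [ 1.33 -0.31 -1.38  1.99 -0.44  1.07 -2.93] 1.885308
0.6 [0.542 0.124 0.285] [-1.05  0.31  0.9   1.82 -0.27  1.14 -2.93] 0.0
0.8 [0.559 0.102 0.285] [-0.96  0.33  0.85  1.79 -0.27  1.14 -2.69] 0.0
1.0 [0.58  0.084 0.285] [-0.86  0.35  0.8   1.75 -0.28  1.15 -2.45] 0.0
1.2 [0.605 0.07  0.285] [-0.77  0.39  0.75  1.7  -0.28  1.17 -2.22] 0.0
1.4 [0.631 0.061 0.285] [-0.69  0.43  0.69  1.63 -0.29  1.19 -2.01] 0.0
1.6 [0.659 0.058 0.285] [-0.62  0.47  0.64  1.56 -0.29  1.21 -1.81] 0.0
1.8 [0.687 0.061 0.285] [-0.56  0.51  0.58  1.48 -0.29  1.23 -1.62] 0.0
2.0 [0.713 0.069 0.285] [-0.52  0.55  0.53  1.4  -0.28  1.26 -1.44] 0.0
flip 3.141592653589793
0 [0.485 0.216 0.45 ] [ 0.41  0.27 -1.17  1.52  0.25  1.52 -1.09] 0.0
0 [0.485 0.216 0.285] [ 0.35  0.38 -1.11  1.7
[... 167 characters left out ...]
0.4 [0.529 0.149 0.285] [ 0.51  0.46 -1.19  1.74  0.45  1.25 -0.71] 0.0
0.6 [0.542 0.124 0.285] [ 0.58  0.49 -1.23  1.72  0.49  1.27 -0.49] 0.0
0.8 [0.559 0.102 0.285] [ 0.62  0.54 -1.26  1.7   0.53  1.31 -0.28] 0.0
1.0 [0.58  0.084 0.285] [ 0.64  0.6  -1.29  1.65  0.59  1.34 -0.07] 0.0
1.2 [0.605 0.07  0.285] [ 0.64  0.65 -1.31  1.6   0.64  1.39  0.13] 0.0
1.4 [0.631 0.061 0.285] [ 0.63  0.71 -1.32  1.54  0.69  1.43  0.34] 0.0
1.6 [0.659 0.058 0.285] [ 0.6   0.77 -1.33  1.47  0.74  1.48  0.54] 0.0
1.8 [0.687 0.061 0.285] [ 0.56  0.82 -1.34  1.4   0.79  1.52  0.74] 0.0
2.0 [0.713 0.069 0.285] [ 0.51  0.87 -1.34  1.32  0.84  1.57  0.95] 0.0
shift [223.0, 94.0, -405.6] turn -1.8309826026613933
```

```bash
python3 -m jog '[[[15,0,-27],-0.12],[[30,0,-54],-0.24],[[45,0,-81],-0.36],[[60,0,-108],-0.48],[[75,0,-135],-0.6],[[90,0,-162],-0.72],[[105,0,-190],-0.84],[[120,0,-217],-0.96],[[135,0,-244],-1.08],[[150,0,-271],-1.2],[[165,0,-298],-1.32],[[180,0,-325],-1.44],[[195,20,-352],-1.56],[[210,40,-379],-1.68],[[223,60,-406],-1.8],[[223,94,-406],-1.83],[[223,94,-406],-1.83]]' 42;python3 lg.py; cat > arc.py <<'E'
from cab import *
def leaf(th,p):
    h=c2w([-.018,-.14,0]); c,s=np.cos(psi+th),np.sin(psi+th)
    return h+np.array([c*p[0]-s*p[1],s*p[0]+c*p[1],p[2]])
E
python3 -c "
from plan import *; from arc import leaf
rel(leaf(0,[-.04,.171,.285]),psi+np.pi)
c=grab('wrist');cv2.imwrite('pics/w1.png',c['img'][:,:,::-1]);print(proj(c,c2w([-.074,.031,.305])))
c=grab('scene');cv2.imwrite('pics/s1.png',c['img'][:,:,::-1])"
```

```text
t: 4.88
eef_pos: [0.4791, 0.2167, 0.4422]
tool_rot: [0.412, -0.417, 0.585, -0.561]
contact_force: [-0.5, -2.0, -0.3]
gripper_width: 0.494
t 4.88 q [ 0.428  0.276 -1.173  1.531  0.219  1.507 -1.064]
[[-0.314, -0.026, 0.949], [-0.949, 0.024, -0.313], [-0.015, -0.999, -0.032]] [0.4791 0.2167 0.4422]
shift [1.3, 156.9, 11.5] turn 0.011301289115915464
[330.68789873 251.22102534]
```

View pics/w1.png

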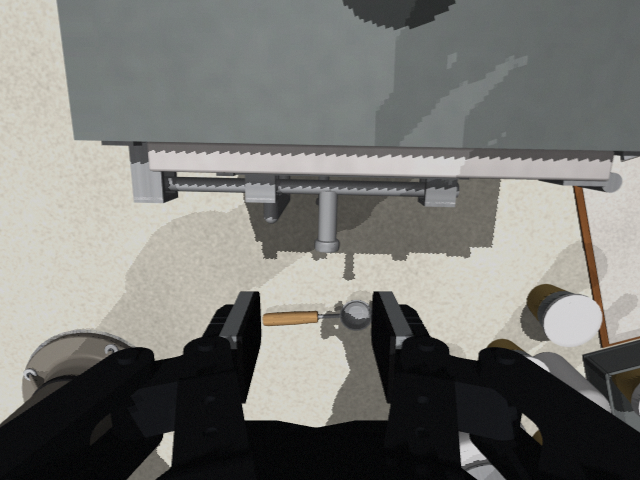

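View pics/s1.png

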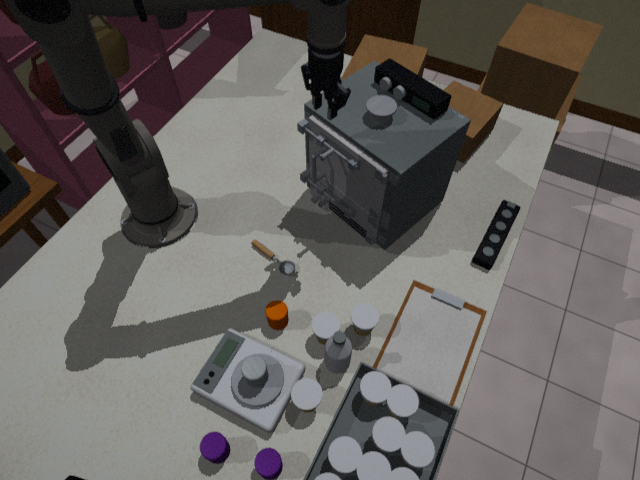

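```bash
python3 -m jog '[[[1,0,9],0],[[1,35,9],0],[[1,70,9],0],[[1,100,9],0],[[1,125,9],0],[[1,145,9],0],[[1,156,9],0],[[1,156,9],0]]';python3 -c "
from plan import *; from arc import leaf
rel(leaf(0,[-.04,.171,.285]),psi+np.pi)
c=grab('wrist');cv2.imwrite('pics/w2.png',c['img'][:,:,::-1])"
```

```text
t: 5.65
eef_pos: [0.4891, 0.2127, 0.2921]
tool_rot: [0.411, -0.409, 0.587, -0.565]
contact_force: [0.3, 0.0, 0.4]
gripper_width: 0.488
shift [-1.5, 7.3, -4.1] turn -0.0036471756935406124
```

View pics/w2.png

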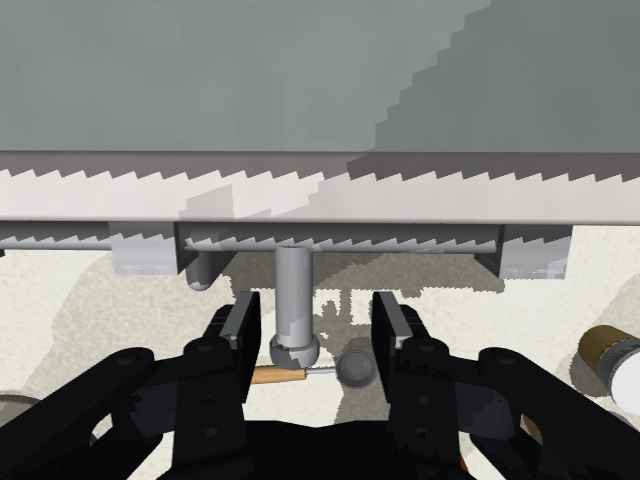

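```bash
python3 -m jog '[[[-1,7,-7],0],[[-1,7,-7],0]]'; python3 -m jog '[[[0,0,0],0],[[0,0,0],0],[[0,0,0],0],[[0,0,0],0],[[0,0,0],0]]' 0 25;python3 lg.py; python3 -c "
from h import *
c=grab('wrist');cv2.imwrite('pics/w3.png',c['img'][:,:,::-1])"
```

```text
t: 5.87
eef_pos: [0.4813, 0.2183, 0.2868]
tool_rot: [0.412, -0.409, 0.586, -0.564]
contact_force: [-1.9, 1.3, 0.5]
gripper_width: 0.493
t: 6.28
eef_pos: [0.4822, 0.2175, 0.2869]
tool_rot: [0.412, -0.409, 0.586, -0.565]
contact_force: [-1.2, -0.7, 6.1]
gripper_width: 0.185
t 6.28 q [ 0.376  0.381 -1.125  1.781  0.335  1.201 -1.174]
[[-0.326, -0.014, 0.945], [-0.945, 0.028, -0.325], [-0.021, -1.0, -0.022]] [0.4822 0.2175 0.2869]
```

View pics/w3.png

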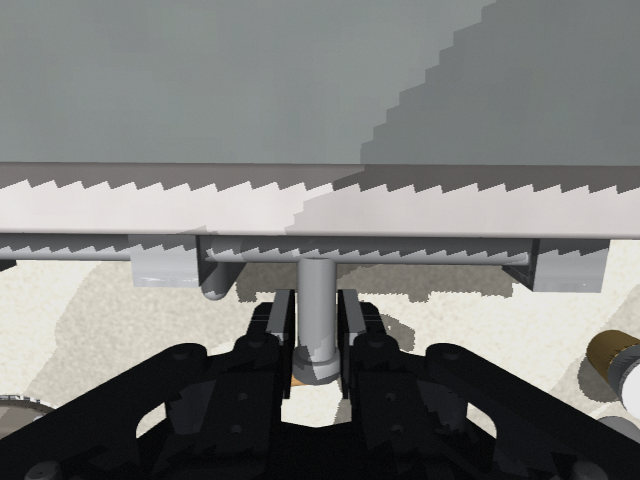

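```bash
python3 -m jog '[[[0,0,0],0],[[0,0,0],0],[[0,0,6],0],[[0,0,12],0],[[0,0,18],0],[[0,0,24],0],[[0,0,30],0],[[0,0,35],0],[[0,0,38],0],[[0,0,38],0]]'; python3 -c "
from h import *
c=grab('wrist');cv2.imwrite('pics/w4.png',c['img'][:,:,::-1])
import arc;R,p=tool();print(arc.w2c(p))"
```

```text
t: 7.17
eef_pos: [0.519, 0.2047, 0.2867]
tool_rot: [0.412, -0.409, 0.586, -0.565]
contact_force: [-0.5, -3.8, 10.6]
gripper_width: 0.189
[-0.05754087 -0.00415749  0.28671682]
```

View pics/w4.png

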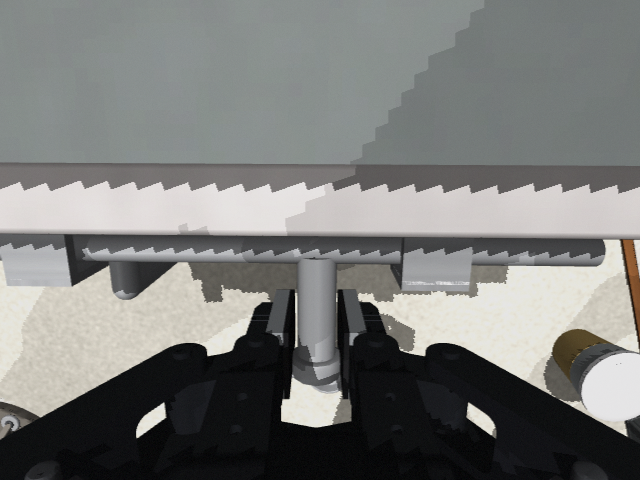

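```bash
cat > arcrows.py <<'E'
from arc import *
import sys
R,p=tool(); h=c2w([-.018,-.14,0])
for d in eval(sys.argv[1]):
    c,s=np.cos(d),np.sin(d); Z=np.array([[c,-s,0],[s,c,0],[0,0,1]])
    hh=h.copy(); hh[2]=p[2]
    q=R.T@(hh+Z@(p-hh)-p)*1000
    print(f"[[{q[0]:.0f},{q[1]:.0f},{q[2]:.0f}],{-d:.2f}],",end="")
x=w2c(p); print("\nangle of tool z:",np.degrees(np.arctan2(-R[1,2],-R[0,2]))-np.degrees(psi)-90)
E
python3 arcrows.py "[.04,.1,.17,.25,.33,.41,.49,.57,.65,.73,.81,.89,.97,1.05,1.13,1.21,1.29,1.37,1.45,1.5]"
```

```text
[[5,-0,2],-0.04],[[13,-0,5],-0.10],[[22,-1,9],-0.17],[[32,-1,14],-0.25],[[42,-1,20],-0.33],[[51,-2,27],-0.41],[[59,-2,35],-0.49],[[67,-2,43],-0.57],[[74,-3,52],-0.65],[[80,-3,61],-0.73],[[86,-3,71],-0.81],[[91,-4,81],-0.89],[[95,-4,92],-0.97],[[98,-4,103],-1.05],[[100,-5,114],-1.13],[[101,-5,125],-1.21],[[102,-5,136],-1.29],[[101,-5,148],-1.37],[[100,-6,159],-1.45],[[98,-6,166],-1.50],
angle of tool z: -0.14479138013501824
```

Test first with a small part of the arc.

```bash
python3 -m jog '[[[5,0,2],-0.04],[[13,0,5],-0.10],[[22,-1,9],-0.17],[[32,-1,14],-0.25],[[42,-1,20],-0.33],[[51,-2,27],-0.41],[[51,-2,27],-0.41]]'; python3 -c "
from h import *
for n in ['wrist','scene']:
  c=grab(n);cv2.imwrite(f'pics/{n}5.png',c['img'][:,:,::-1])"; python3 arcrows.py "[.08,.16,.24,.32,.4,.48,.56,.64,.72,.8,.88,.96,1.04,1.12,1.2,1.28,1.36,1.44,1.5]"
```

```text
t: 7.8
eef_pos: [0.5294, 0.1459, 0.2868]
tool_rot: [0.524, -0.515, 0.49, -0.47]
contact_force: [1.2, -0.9, 9.4]
gripper_width: 0.186
[[11,-0,4],-0.08],[[21,-1,8],-0.16],[[31,-1,13],-0.24],[[41,-1,19],-0.32],[[50,-2,26],-0.40],[[58,-2,34],-0.48],[[66,-2,42],-0.56],[[73,-3,51],-0.64],[[79,-3,60],-0.72],[[85,-3,70],-0.80],[[90,-3,80],-0.88],[[94,-4,91],-0.96],[[97,-4,101],-1.04],[[99,-4,112],-1.12],[[101,-4,124],-1.20],[[101,-4,135],-1.28],[[101,-4,146],-1.36],[[99,-5,157],-1.44],[[98,-5,166],-1.50],
angle of tool z: -336.7044586879541
```

View pics/wrist5.png

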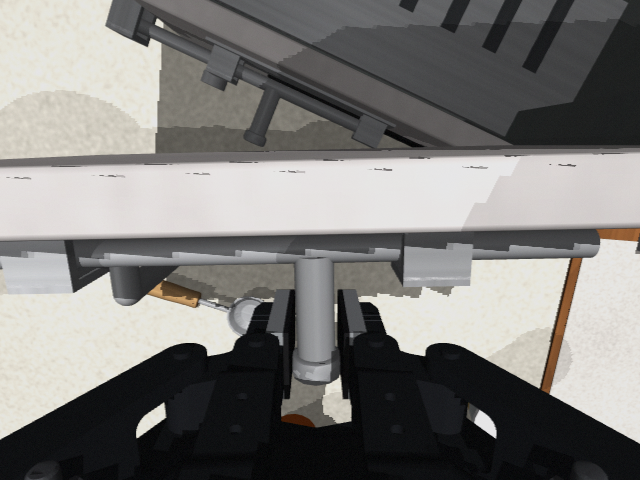

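View pics/scene5.png

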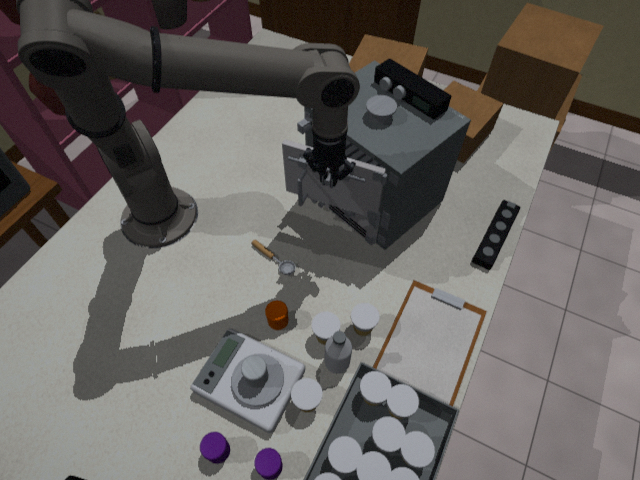

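```bash
python3 -m jog '[[[11,0,4],-0.08],[[21,-1,8],-0.16],[[31,-1,13],-0.24],[[41,-1,19],-0.32],[[50,-2,26],-0.40],[[58,-2,34],-0.48],[[66,-2,42],-0.56],[[73,-3,51],-0.64],[[79,-3,60],-0.72],[[85,-3,70],-0.80],[[85,-3,70],-0.80]]'; python3 arcrows.py "[.08,.16,.24,.32,.4,.48,.56,.64,.69]"
```

```text
t: 8.82
eef_pos: [0.6062, 0.0684, 0.2864]
tool_rot: [0.674, -0.657, 0.247, -0.232]
contact_force: [0.7, -0.3, 8.5]
gripper_width: 0.189
[[11,-0,4],-0.08],[[21,-0,8],-0.16],[[31,-1,14],-0.24],[[40,-1,20],-0.32],[[49,-1,27],-0.40],[[57,-1,34],-0.48],[[65,-1,42],-0.56],[[72,-1,51],-0.64],[[76,-1,57],-0.69],
angle of tool z: -290.6948639100974
```

```bash
python3 -m jog '[[[11,0,4],-0.08],[[21,0,8],-0.16],[[31,-1,14],-0.24],[[40,-1,20],-0.32],[[49,-1,27],-0.40],[[57,-1,34],-0.48],[[65,-1,42],-0.56],[[72,-1,51],-0.64],[[76,-1,57],-0.69],[[76,-1,57],-0.69]]'; python3 arcrows.py "[0.1]"; python3 lg.py; python3 -c "
from h import *
for n in ['wrist','scene']:
  c=grab(n);cv2.imwrite(f'pics/{n}6.png',c['img'][:,:,::-1])"
```

```text
t: 9.65
eef_pos: [0.7001, 0.0656, 0.2863]
tool_rot: [0.718, -0.696, 0.004, 0.004]
contact_force: [1.1, 0.5, 8.6]
gripper_width: 0.189
[[13,-0,5],-0.10],
angle of tool z: -251.1209221376263
t 9.65 q [ 0.542  0.846 -1.338  1.349  0.785  1.538  0.862]
[[1.0, -0.012, 0.0], [0.0, 0.031, 1.0], [-0.012, -0.999, 0.031]] [0.7001 0.0656 0.2863]
```

View pics/wrist6.png

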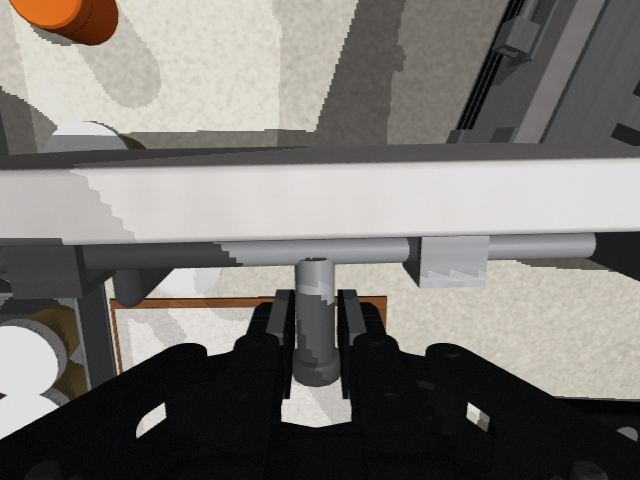

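View pics/scene6.png

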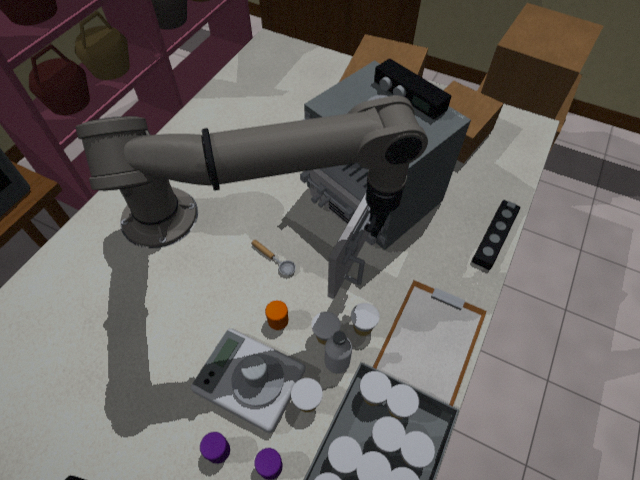

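```bash
python3 -m jog '[[[0,0,0],0],[[0,0,0],0],[[0,0,0],0]]' 45; python3 -m jog '[[[0,-30,0],0],[[0,-70,0],0],[[0,-110,0],0],[[0,-150,0],0],[[0,-180,0],0]]'; python3 lg.py
cat > t3.py <<'E'
from ik import *
from cab import *
q0=get_obs()["q"]
def cont(qq,A,B,n=12,show=None):
    # interpolate pose A->B (R,p)
    from scipy.spatial.transform import Slerp
    sl=Slerp([0,1],Rn.from_matrix(np.stack([A[0],B[0]])))
    bad=0
    for k in range(1,n+1):
        s=k/n; R=sl(s).as_matrix(); p=A[1]*(1-s)+B[1]*s
        qn,c=ik(R,p,qq,w=.01)
        qn,c=ik(R,p,qn,w=.001)
        if c>1e-4: bad=max(bad,c)
        st=abs(qn-qq).max(); qq=qn
    return qq,bad
def vertR(H,fl): return Rtool(H,0,fl)
if __name__=="__main__":
  for H in (60,70,80,90):
   for fl in (0,1):
    Hr=np.radians(H);h=np.array([np.cos(Hr),np.sin(Hr),0])
    R0,p0=tool()
    RT=Rtool(Hr,np.pi/4,fl);y=RT[:,1]
    tin=np.array([.571,-.318,.112])+.019*y; sh=c2w([.05,0,.19])+.019*y
    up=np.array([0,0,1.])
    way=[(R0,p0),(vertR(Hr,fl),h*.6+up*.6),(vertR(Hr,fl),h*.74+up*.65),(RT,h*.95+up*.7),(RT,np.array([.55,.1,.6])),(RT,tin-.1*y+.1*up),(RT,tin),(RT,tin+up*.2),(RT,np.array([.5,0.05,.45])),(RT,c2w([-.15,0,.3])),(RT,c2w([-.15,0,.2])+.019*y),(RT,sh)]
    qq=q0;print("H",H,"fl",fl)
    for A,B in zip(way[:-1],way[1:]):
        qq,b=cont(qq,A,B); print("  ",B[1].round(2),qq.round(2),round(b,4))
E
python3 t3.py
```

```text
t: 10.0
eef_pos: [0.6979, 0.0634, 0.2838]
tool_rot: [0.716, -0.698, 0.007, 0.005]
contact_force: [0.6, -0.4, -0.0]
gripper_width: 0.528
t: 10.42
eef_pos: [0.7006, 0.0589, 0.4677]
tool_rot: [0.717, -0.697, 0.006, 0.004]
contact_force: [0.0, -0.2, 0.6]
gripper_width: 0.53
t 10.42 q [ 0.46   0.721 -1.343  1.034  0.696  1.825  0.973]
[[1.0, -0.014, 0.003], [-0.003, 0.028, 1.0], [-0.014, -1.0, 0.028]] [0.7006 0.0589 0.4677]
H 60 fl 0
   [0.3  0.52 0.6 ] [-0.54  0.39 -0.99  1.02  0.34  1.89  1.22] 0
   [0.37 0.64 0.65] [-1.27  0.52  0.33  0.65 -0.18  1.89  1.57] 0.1387
   [0.48 0.82 0.7 ] [-1.3   0.56  0.43  0.66 -0.26  1.17  1.6 ] 0.0753
   [0.55 0.1  0.6 ] [-1.14 -0.29  0.97  1.67 -0.4   1.15  2.56] 0
   [ 0.54 -0.37  0.27] [-0.99 -0.31  1.43  1.97 -0.08  0.97  2.93] 4.8009
   [ 0.58 -0.31  0.1 ] [-1.06 -0.31  1.43  2.23 -0.03  0.64  2.93] 7.5501
   [ 0.58 -0.31  0.3 ] [-1.05 -0.31  1.43  1.95 -0.16  0.97  2.93] 7.0996
   [0.5  0.05 0.45] [-0.94 -0.31  0.95  2.   -0.52  0.98  2.88] 2.8856
   [0.49 0.12 0.3 ] [-1.32 -0.31  1.2   2.27 -0.56  0.6   2.93] 0.02
   [0.49 0.13 0.19] [-1.61 -0.3
[... 4905 characters left out ...]
  0.34  1.89 -1.92] 0
   [0.   0.74 0.65] [-1.79  0.52  0.33  0.65 -0.18  1.89 -1.58] 0.1387
   [0.   0.95 0.7 ] [-1.82  0.56  0.43  0.66 -0.26  1.17 -1.54] 0.0753
   [0.55 0.1  0.6 ] [-0.76  0.27  1.16  1.43 -1.    1.86  0.26] 0
   [ 0.57 -0.38  0.27] [ 0.5   0.84  0.49  1.15 -0.82  1.89  0.97] 0
   [ 0.57 -0.3   0.1 ] [ 0.42  0.93  0.44  1.41 -0.85  1.6   1.12] 0
   [ 0.57 -0.3   0.3 ] [ 0.4   0.73  0.49  1.3  -0.81  1.84  0.93] 0
   [0.5  0.05 0.45] [-0.1   0.14  0.37  1.75 -0.8   1.55  0.42] 0
   [0.49 0.12 0.3 ] [-0.16  0.22  0.3   2.02 -0.91  1.24  0.6 ] 0
   [0.49 0.13 0.19] [-0.14  0.39  0.26  2.11 -1.05  1.09  0.84] 0
   [0.55 0.32 0.18] [-0.38  0.48  0.14  1.97 -1.2   0.9   0.63] 0
```

```bash
cat > t4.py <<'E'
from t3 import *
def run(H,fl,tau=45,verbose=1,sx=.05):
    Hr=np.radians(H);h=np.array([np.cos(Hr),np.sin(Hr),0]);up=np.array([0,0,1.])
    R0,p0=tool(); RT=Rtool(Hr,np.radians(tau),fl);y=RT[:,1]
    W=lambda az,r,z:np.array([r*np.cos(np.radians(az)),r*np.sin(np.radians(az)),z])+.327*y
    tin=np.array([.571,-.318,.112])+.019*y; sh=c2w([sx,0,.19])+.019*y
    way=[(R0,p0),(vertR(Hr,fl),h*.55+up*.55),(vertR(Hr,fl),h*.73+up*.62),(RT,W(H,.72,.9)),(RT,W(H,.6,.85)),(RT,W((H+15)/2,.6,.8)),(RT,W(15,.6,.8)),(RT,W(-25,.65,.7)),(RT,tin-.1*y+.08*up),(RT,tin),(RT,tin+up*.15),(RT,W(-20,.6,.6)),(RT,c2w([-.15,0,.3])),(RT,c2w([-.12,0,.2])+.019*y),(RT,sh)]
    qq=q0;print("H",H,"fl",fl)
    for A,B in zip(way[:-1],way[1:]):
        qq,b=cont(qq,A,B); print("  ",B[1].round(2),qq.round(2),round(b,4))
if __name__=="__main__":
  for H in (75,82,90):
    for fl in (0,1): run(H,fl)
E
python3 t4.py
```

```text
H 75 fl 0
   [0.14 0.53 0.55] [-0.49  0.38 -1.35  1.26  0.38  1.78  1.14] 0
   [0.19 0.71 0.62] [-1.53  0.52  0.32  0.69 -0.17  1.89  1.57] 0.0424
   [0.25 0.92 0.67] [-1.55  0.52  0.33  0.77 -0.18  1.08  1.58] 0.0119
   [0.22 0.8  0.62] [-1.67  0.23  0.34  1.28 -0.05  0.86  1.53] 0
   [0.48 0.65 0.57] [-1.16  0.23  0.36  1.39 -0.54  0.87  2.24] 0
   [0.64 0.38 0.57] [-0.72  0.24  0.46  1.39 -0.83  1.18  2.78] 0
   [ 0.65 -0.05  0.47] [ 1.08  0.59 -1.19  1.37 -0.22  1.31  2.93] 0
   [ 0.56 -0.37  0.25] [ 1.4   1.09 -1.38  1.29  0.33  1.5   2.93] 0.2947
   [ 0.57 -0.31  0.1 ] [ 1.4   1.27 -1.38  1.49  0.52  1.25  2.93] 0.2825
   [ 0.57 -0.31  0.25] [ 1.38  1.06 -1.38  1.39  0.29  1.38  2.93] 0.1408
   [0.62 0.02 0.37] [ 1.14  0.7  -1.38  1.64 -0.05  1.04  2.83] 0.1011
   [0.49 0.12 0.3 ] [ 1.18  0.48 -1.38  2.01 -0.31  0.78  2.93] 0.0786
   [0.5  0.16 0.19] [ 1.02  0.68 -1.29  2.16 -0.17  0.45  2.93] 0.0626
   [0.55 0.32 0.18] [ 0.52  0.67 -1.09  2.03 -0.19  0.27  2.73] 0
H 75 fl 1
   [0.14 0.53 0.55] [-0.57  0.31 -1.17  1.26  0.29  1.75 -1.93] 0
   [0.19 0.71 0.62] [-1.53  0.52  0.32
[... 4028 characters left out ...]
4  1.28 -0.05  0.86 -1.62] 0
   [0.37 0.71 0.57] [-1.33  0.23  0.4   1.39 -0.64  0.93 -0.74] 0
   [0.58 0.39 0.57] [-0.8   0.25  0.57  1.4  -0.91  1.38 -0.15] 0
   [ 0.59 -0.04  0.47] [-0.17  0.41  0.74  1.47 -0.93  1.82  0.56] 0
   [ 0.57 -0.38  0.25] [ 0.46  0.88  0.57  1.18 -0.86  1.89  1.02] 0
   [ 0.57 -0.3   0.1 ] [ 0.38  0.95  0.52  1.41 -0.9   1.63  1.15] 0
   [ 0.57 -0.3   0.25] [ 0.36  0.79  0.56  1.34 -0.86  1.8   1.02] 0
   [0.56 0.03 0.37] [-0.15  0.34  0.52  1.72 -0.89  1.53  0.6 ] 0
   [0.49 0.12 0.3 ] [-0.28  0.23  0.45  2.02 -0.93  1.27  0.63] 0
   [0.49 0.16 0.19] [-0.29  0.41  0.38  2.11 -1.11  1.11  0.84] 0
   [0.55 0.32 0.18] [-0.49  0.49  0.28  1.98 -1.25  0.95  0.66] 0
```

```bash
python3 - <<'E'
from plan import *
H=np.radians(82);h=np.array([np.cos(H),np.sin(H),0])
rel(h*.55+[0,0,.55],H+np.pi)
E
```

```text
shift [-626.4, -60.2, 486.0] turn 1.7078094044011203
```

```bash
python3 -m jog '[[[-15,-30,15],0.06],[[-35,-50,30],0.16],[[-65,-60,50],0.26],[[-95,-60,75],0.37],[[-127,-60,98],0.47],[[-159,-60,123],0.57],[[-191,-60,148],0.67],[[-223,-60,173],0.77],[[-255,-60,198],0.87],[[-287,-60,223],0.97],[[-319,-60,248],1.07],[[-350,-60,272],1.17]]'; python3 lg.py;  python3 - <<'E'
from plan import *
H=np.radians(82);h=np.array([np.cos(H),np.sin(H),0])
rel(h*.55+[0,0,.55],H+np.pi)
E
```

```text
t: 11.42
eef_pos: [0.3504, 0.3308, 0.5369]
tool_rot: [0.593, -0.583, 0.402, -0.383]
contact_force: [0.5, 0.5, -0.8]
gripper_width: 0.532
t 11.42 q [ 0.303  0.155 -1.311  1.432  0.124  1.655 -0.6  ]
[[0.383, -0.015, 0.924], [-0.923, 0.026, 0.383], [-0.03, -1.0, -0.004]] [0.3504 0.3308 0.5369]
shift [-302.7, -3.4, -171.1] turn 0.5328777478907927
```

```bash
python3 -m jog '[[[-35,0,-20],0.06],[[-70,0,-40],0.13],[[-105,0,-60],0.2],[[-140,0,-80],0.27],[[-175,0,-100],0.34],[[-210,0,-120],0.41],[[-245,0,-140],0.48],[[-280,0,-158],0.53],[[-303,0,-171],0.53],[[-303,0,-171],0.53]]'; python3 lg.py;  python3 - <<'E'
from plan import *
H=np.radians(82);h=np.array([np.cos(H),np.sin(H),0])
rel(h*.72+[0,0,.62],H+np.pi)
E
```

```text
t: 12.25
eef_pos: [0.0706, 0.5441, 0.5464]
tool_rot: [0.47, -0.468, 0.541, -0.518]
contact_force: [-0.1, -0.5, 0.2]
gripper_width: 0.524
t 12.25 q [-0.625  0.316 -1.246  1.288  0.291  1.712 -1.925]
[[-0.121, -0.019, 0.992], [-0.992, 0.026, -0.12], [-0.024, -0.999, -0.022]] [0.0706 0.5441 0.5464]
shift [-172.9, -69.7, 7.5] turn 0.018860589352557224
```

```bash
python3 -m jog '[[[-40,-20,3],0.02],[[-80,-40,5],0.02],[[-120,-60,7],0.02],[[-160,-70,7],0.02],[[-200,-70,7],0.02],[[-230,-70,7],0.02],[[-250,-70,7],0.02],[[-250,-70,7],0.02]]'; python3 lg.py
```

```text
t: 12.92
eef_pos: [0.1196, 0.7055, 0.5863]
tool_rot: [0.446, -0.467, 0.548, -0.531]
contact_force: [0.5, 0.2, -0.9]
gripper_width: 0.524
t 12.92 q [-1.451  0.521 -0.049  0.712 -0.015  1.913 -1.666]
[[-0.166, -0.038, 0.985], [-0.986, -0.001, -0.166], [0.007, -0.999, -0.038]] [0.1196 0.7055 0.5863]
```

```bash
python3 -m jog '[[[-300,0,0],0],[[-300,0,0],0],[[-300,0,0],0],[[-300,0,0],0]]'; python3 lg.py
```

```text
t: 13.25
eef_pos: [0.1355, 0.8073, 0.5335]
tool_rot: [0.456, -0.457, 0.556, -0.523]
contact_force: [-0.1, -0.2, -1.1]
gripper_width: 0.528
t 13.25 q [-1.537  0.754  0.282  0.457 -0.245  1.915 -1.586]
[[-0.167, -0.032, 0.985], [-0.986, 0.034, -0.166], [-0.028, -0.999, -0.037]] [0.1355 0.8073 0.5335]
```

```bash
python3 -m jog '[[[-250,-170,0],0],[[-250,-170,0],0],[[-250,-170,0],0],[[-250,-170,0],0],[[-250,-170,0],0]]'; python3 lg.py
```

```text
t: 13.67
eef_pos: [0.1421, 0.8382, 0.5299]
tool_rot: [0.467, -0.445, 0.568, -0.512]
contact_force: [0.1, 0.1, -0.2]
gripper_width: 0.527
t 13.67 q [-1.525  0.822  0.338  0.345 -0.311  1.915 -1.586]
[[-0.169, -0.027, 0.985], [-0.983, 0.08, -0.166], [-0.074, -0.996, -0.04]] [0.1421 0.8382 0.5299]
```

```bash
python3 -m jog '[[[-250,-170,0],0],[[-250,-170,0],0],[[-250,-170,0],0],[[-250,-170,0],0],[[-250,-170,0],0]]'; python3 lg.py;python3 -m jog '[[[-300,0,0],0],[[-300,0,0],0],[[-300,0,0],0],[[-300,0,0],0],[[-300,0,0],0]]'; python3 lg.py
```

```text
t: 14.08
eef_pos: [0.1462, 0.8579, 0.534]
tool_rot: [0.478, -0.432, 0.577, -0.502]
contact_force: [-0.6, -1.0, -0.4]
gripper_width: 0.525
t 14.08 q [-1.517  0.867  0.415  0.259 -0.393  1.915 -1.587]
[[-0.169, -0.02, 0.985], [-0.978, 0.123, -0.166], [-0.118, -0.992, -0.04]] [0.1462 0.8579 0.534 ]
t: 14.5
eef_pos: [0.1563, 0.8924, 0.5007]
tool_rot: [0.486, -0.423, 0.584, -0.494]
contact_force: [0.7, 0.5, 0.3]
gripper_width: 0.523
t 14.5 q [-1.556  1.009  1.34   0.242 -1.265  1.915 -1.482]
[[-0.169, -0.015, 0.985], [-0.974, 0.154, -0.165], [-0.149, -0.988, -0.04]] [0.1563 0.8924 0.5007]
```

```bash
python3 -m jog '[[[-100,-300,0],0],[[-100,-300,0],0],[[-100,-300,0],0],[[-100,-300,0],0],[[-100,-300,0],0]]'; python3 lg.py
```

```text
t: 14.92
eef_pos: [0.1538, 0.8459, 0.5815]
tool_rot: [0.493, -0.413, 0.591, -0.486]
contact_force: [0.7, 1.0, 0.1]
gripper_width: 0.53
t 14.92 q [-1.512  0.824  0.469  0.242 -0.438  1.915 -1.577]
[[-0.171, -0.008, 0.985], [-0.969, 0.185, -0.167], [-0.181, -0.983, -0.04]] [0.1538 0.8459 0.5815]
```

```bash
python3 -m jog '[[[-250,-250,0],0],[[-250,-250,0],0],[[-250,-250,0],0],[[-250,-250,0],0],[[-250,-250,0],0],[[-250,-250,0],0],[[-250,-250,0],0],[[-250,-250,0],0],[[-250,-250,0],0],[[-250,-250,0],0],[[-250,-250,0],0],[[-250,-250,0],0]]'; python3 lg.py
```

```text
t: 15.92
eef_pos: [0.1533, 0.8309, 0.6203]
tool_rot: [0.504, -0.4, 0.6, -0.475]
contact_force: [-0.2, -0.5, 0.5]
gripper_width: 0.528
t 15.92 q [-1.505  0.774  0.403  0.242 -0.377  1.915 -1.585]
[[-0.172, -0.002, 0.985], [-0.959, 0.228, -0.167], [-0.224, -0.974, -0.041]] [0.1533 0.8309 0.6203]
```

```bash
python3 -m jog '[[[-250,-250,0],0]]' >/dev/null; python3 lg.py|tail -1; python3 -m jog '[[[-250,-250,0],0]]'>/dev/null; python3 lg.py|tail -1;python3 -m jog '[[[-300,-30,0],0]]'>/dev/null; python3 lg.py|tail -1;python3 -m jog '[[[-300,-30,0],0]]'>/dev/null; python3 lg.py|tail -1;
```

```text
[[-0.167, -0.012, 0.986], [-0.958, 0.238, -0.16], [-0.233, -0.971, -0.051]] [0.1505 0.8316 0.6246]
[[-0.171, -0.004, 0.985], [-0.952, 0.259, -0.164], [-0.254, -0.966, -0.048]] [0.1531 0.8302 0.6361]
[[-0.175, 0.0, 0.985], [-0.947, 0.272, -0.169], [-0.268, -0.962, -0.047]] [0.1565 0.8338 0.6381]
[[-0.179, 0.002, 0.984], [-0.944, 0.28, -0.172], [-0.276, -0.96, -0.048]] [0.1596 0.8414 0.6331]
```

```bash
python3 -m jog '[[[-250,-250,0],0]]' >/dev/null; python3 -m jog '[[[-250,-250,0],0]]'>/dev/null; python3 -m jog '[[[-250,-250,0],0]]' >/dev/null; python3 -m jog '[[[-250,-250,0],0]]'>/dev/null; python3 lg.py|tail -1;python3 -m jog '[[[-250,-150,0],0]]' >/dev/null; python3 -m jog '[[[-250,-150,0],0]]'>/dev/null; python3 -m jog '[[[-250,-150,0],0]]' >/dev/null; python3 -m jog '[[[-250,-150,0],0]]'>/dev/null; python3 lg.py
```

```text
[[-0.179, 0.021, 0.984], [-0.912, 0.371, -0.174], [-0.368, -0.928, -0.047]] [0.1608 0.8253 0.6931]
t 16.92 q [-1.549  0.748  1.455  0.241 -1.366  1.915 -1.476]
[[-0.178, 0.007, 0.984], [-0.89, 0.425, -0.164], [-0.42, -0.905, -0.07]] [0.1635 0.8033 0.7366]
```

```bash
python3 -m jog '[[[-250,-250,0],0]]' >/dev/null; python3 -m jog '[[[-250,-250,0],0]]'>/dev/null; python3 -m jog '[[[-250,-250,0],0]]' >/dev/null; python3 -m jog '[[[-250,-250,0],0]]'>/dev/null; python3 lg.py;python3 -m jog '[[[-250,-250,0],0]]' >/dev/null; python3 -m jog '[[[-250,-250,0],0]]'>/dev/null; python3 -m jog '[[[-250,-250,0],0]]' >/dev/null; python3 -m jog '[[[-250,-250,0],0]]'>/dev/null; python3 lg.py
```

```text
t 17.25 q [-1.547  0.667  1.454  0.242 -1.366  1.915 -1.474]
[[-0.178, 0.009, 0.984], [-0.853, 0.497, -0.159], [-0.491, -0.868, -0.08]] [0.1645 0.7638 0.8005]
t 17.58 q [-1.544  0.588  1.454  0.242 -1.366  1.915 -1.472]
[[-0.177, 0.012, 0.984], [-0.811, 0.564, -0.153], [-0.557, -0.826, -0.09]] [0.1654 0.7205 0.8593]
```

```bash
python3 -m jog '[[[-250,-250,0],0]]' >/dev/null; python3 -m jog '[[[-250,-250,0],0]]'>/dev/null; python3 -m jog '[[[-250,-250,0],0]]' >/dev/null; python3 -m jog '[[[-250,-250,0],0]]'>/dev/null; python3 lg.py;python3 -m jog '[[[-250,-250,0],0]]' >/dev/null; python3 -m jog '[[[-250,-250,0],0]]'>/dev/null; python3 -m jog '[[[-250,-250,0],0]]' >/dev/null; python3 -m jog '[[[-250,-250,0],0]]'>/dev/null; python3 lg.py
```

```text
t 17.92 q [-1.541  0.509  1.454  0.242 -1.366  1.915 -1.47 ]
[[-0.176, 0.016, 0.984], [-0.765, 0.627, -0.147], [-0.62, -0.779, -0.098]] [0.1662 0.6727 0.9147]
t 18.25 q [-1.537  0.43   1.454  0.242 -1.366  1.915 -1.468]
[[-0.175, 0.02, 0.984], [-0.713, 0.687, -0.141], [-0.679, -0.727, -0.106]] [0.1668 0.6203 0.9663]
```

```bash
cat > t5.py <<'E'
from t3 import *
R0,p0=tool()
y=R0[:,1]; H=np.arctan2(y[1],y[0]); z=np.array([np.sin(H),-np.cos(H),0]); RT=np.stack([np.cross(y,z),y,z],1)
up=np.array([0,0,1.])
W=lambda az,r,zz:np.array([r*np.cos(np.radians(az)),r*np.sin(np.radians(az)),zz])+.327*y
tin=np.array([.571,-.318,.112])+.019*y; sh=c2w([.05,0,.19])+.019*y
if __name__=="__main__":
    print(np.degrees(H),np.degrees(np.arccos(-y[2])))
    way=[(R0,p0),(RT,W(80,.6,.9)),(RT,W(50,.6,.85)),(RT,W(15,.6,.8)),(RT,W(-25,.62,.7)),(RT,tin-.1*y+.08*up),(RT,tin),(RT,tin+up*.15),(RT,W(-20,.6,.6)),(RT,c2w([-.15,0,.3])),(RT,c2w([-.12,0,.2])+.019*y),(RT,sh)]
    qq=get_obs()["q"]
    for A,B in zip(way[:-1],way[1:]):
        qq,b=cont(qq,A,B,n=15); print("  ",B[1].round(2),"w",(B[1]-.327*y).round(2),qq.round(2),round(b,4))
E
python3 t5.py
```

```text
88.3255674968451 43.40461584146267
   [0.11 0.82 0.66] w [0.1  0.59 0.9 ] [-2.28  0.46  1.35  1.19 -0.81  1.13 -1.08] 0
   [0.39 0.68 0.61] w [0.39 0.46 0.85] [-1.76  0.38  1.18  1.31 -0.96  1.21 -0.59] 0
   [0.59 0.38 0.56] w [0.58 0.16 0.8 ] [-1.15  0.36  1.13  1.42 -1.08  1.51 -0.05] 0
   [ 0.57 -0.04  0.46] w [ 0.56 -0.26  0.7 ] [-0.41  0.45  1.1   1.55 -1.    1.87  0.65] 0
   [ 0.57 -0.37  0.25] w [ 0.56 -0.6   0.49] [ 0.4   0.88  0.68  1.22 -0.91  1.89  1.05] 0
   [ 0.57 -0.3   0.1 ] w [ 0.56 -0.53  0.34] [ 0.31  0.96  0.63  1.44 -0.96  1.64  1.18] 0
   [ 0.57 -0.3   0.25] w [ 0.56 -0.53  0.49] [ 0.29  0.8   0.68  1.37 -0.91  1.8   1.04] 0
   [0.57 0.02 0.36] w [ 0.56 -0.21  0.6 ] [-0.27  0.37  0.68  1.73 -0.92  1.54  0.62] 0
   [0.49 0.12 0.3 ] w [ 0.48 -0.11  0.54] [-0.44  0.22  0.62  2.04 -0.94  1.26  0.61] 0
   [0.5  0.16 0.19] w [ 0.49 -0.06  0.42] [-0.43  0.41  0.54  2.13 -1.15  1.12  0.84] 0
   [0.55 0.32 0.18] w [0.54 0.1  0.41] [-0.63  0.5   0.44  1.99 -1.29  0.98  0.65] 0
```

```bash
cat > r.py <<'E'
from t5 import *
import sys
def r(p):
    print((R0.T@(np.asarray(p)-p0)*1000).round(0), "lvl turn", round(float(np.arctan2(-(R0.T@RT)[2,0],(R0.T@RT)[0,0])),3))
print("t",get_obs()["t"],"q",get_obs()["q"].round(2),"p",p0.round(3),"tilt",np.degrees(np.arccos(-y[2])).round(1),"H",np.degrees(H).round(1),"zz",R0[2,2].round(3))
for a in sys.argv[1:]: r(eval(a))
E
python3 r.py "W(80,.6,.9)"
```

```text
t 18.25 q [-1.54  0.43  1.45  0.24 -1.37  1.92 -1.47] p [0.167 0.62  0.966] tilt 43.4 H 88.3 zz -0.106
[ 77. 354. -50.] lvl turn -0.154
```

```bash
python3 -m jog '[[[4,20,-2],-0.02],[[12,55,-7],-0.04],[[20,90,-12],-0.06],[[28,125,-17],-0.08],[[36,160,-22],-0.1],[[44,195,-27],-0.12],[[52,230,-32],-0.15],[[60,265,-38],-0.15],[[68,300,-44],-0.15],[[77,335,-50],-0.15],[[77,354,-50],-0.15],[[77,354,-50],-0.15]]' 85; python3 r.py "W(80,.6,.9)" "W(50,.6,.85)"
```

```text
t: 19.25
eef_pos: [0.1076, 0.8179, 0.6538]
tool_rot: [0.642, -0.274, 0.654, -0.292]
contact_force: [-1.1, 0.5, -0.7]
gripper_width: 0.996
t 19.25 q [-2.28  0.46  1.32  1.19 -0.79  1.13 -1.09] p [0.108 0.818 0.654] tilt 42.8 H 88.7 zz -0.005
[-1. -8.  2.] lvl turn -0.008
[122. -56. 287.] lvl turn -0.008
```

```bash
python3 -m jog '[[[12,-6,30],0],[[25,-12,60],0],[[38,-18,90],0],[[51,-24,120],0],[[64,-30,150],0],[[77,-36,180],0],[[90,-42,210],0],[[103,-48,240],0],[[116,-53,270],0],[[122,-56,287],0]]' ; python3 r.py "W(50,.6,.85)" "W(15,.6,.8)" "W(-25,.62,.7)"
```

```text
t: 20.08
eef_pos: [0.3991, 0.6752, 0.6184]
tool_rot: [0.643, -0.267, 0.656, -0.292]
contact_force: [0.7, 0.2, 0.2]
gripper_width: 0.997
t 20.0833 q [-1.74  0.37  1.17  1.3  -0.95  1.22 -0.6 ] p [0.399 0.675 0.618] tilt 43.4 H 87.9 zz -0.002
[-2. 10. -6.] lvl turn -0.003
[ 247. -157.  200.] lvl turn -0.003
[ 619. -372.  199.] lvl turn -0.003
```

```bash
python3 -m jog '[[[25,-16,20],0],[[50,-32,40],0],[[75,-48,60],0],[[100,-64,80],0],[[125,-80,100],0],[[150,-96,120],0],[[175,-112,140],0],[[200,-127,160],0],[[225,-142,180],0],[[247,-157,195],0],[[275,-175,197],0],[[305,-193,199],0],[[335,-211,199],0],[[365,-229,199],0],[[400,-248,199],0],[[435,-267,199],0],[[470,-286,199],0],[[500,-305,199],0],[[535,-324,199],0],[[570,-345,199],0]]' ; python3 r.py "W(-25,.62,.7)" "tin-.1*y+.08*up"
```

```text
t: 21.75
eef_pos: [0.5704, 0.0202, 0.4777]
tool_rot: [0.645, -0.27, 0.654, -0.29]
contact_force: [0.3, 0.6, -0.1]
gripper_width: 0.992
t 21.75 q [-0.55  0.4   1.12  1.58 -1.    1.81  0.55] p [0.57  0.02  0.478] tilt 43.3 H 88.2 zz -0.0
[ 53. -28.   1.] lvl turn -0.001
[ 442. -105.   12.] lvl turn -0.001
```

```bash
python3 - <<'E'
from h import *
c=grab("side");W=cloud(c).reshape(-1,3);W=W[~np.isnan(W[:,0])]
m=(W[:,1]<-.6)&(W[:,0]>.2)&(W[:,0]<1)&(W[:,2]>.02);q=W[m];print(q.min(0),q.max(0),np.percentile(q[:,2],[50,90,99]))
c2=grab("scene")
for n,k in (("side",c),("scene",c2)):cv2.imwrite(f"pics/{n}7.png",k["img"][:,:,::-1])
cw=grab("wrist");cv2.imwrite("pics/wrist7.png",cw["img"][:,:,::-1])
E
```

```text
[ 0.42094862 -0.71089614  0.02002907] [ 0.86472775 -0.66868652  0.28893979] [0.21678764 0.28372924 0.28624013]
```

View pics/side7.png

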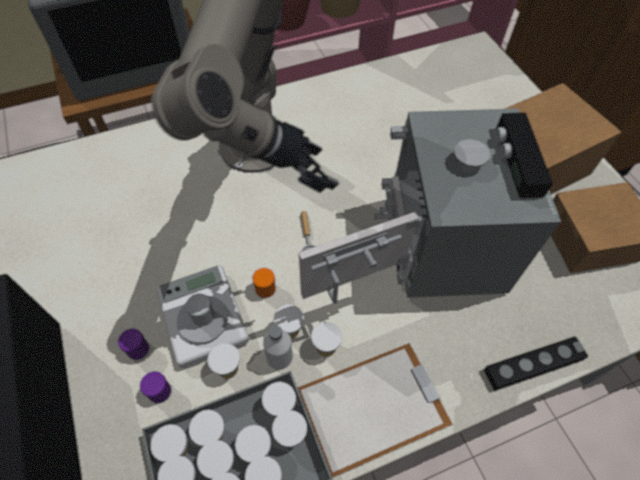

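View pics/scene7.png

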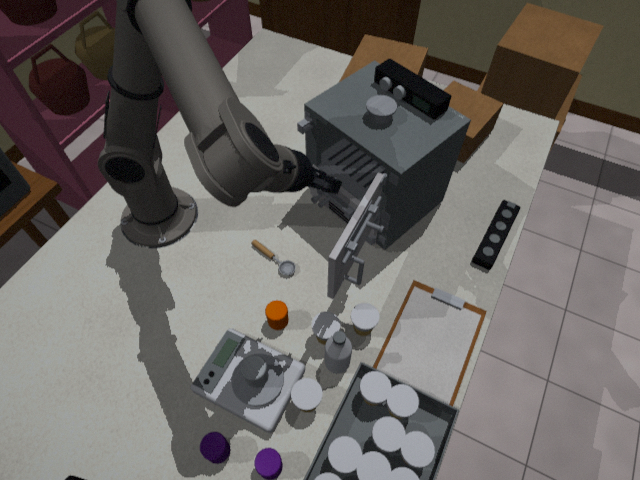

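View pics/wrist7.png

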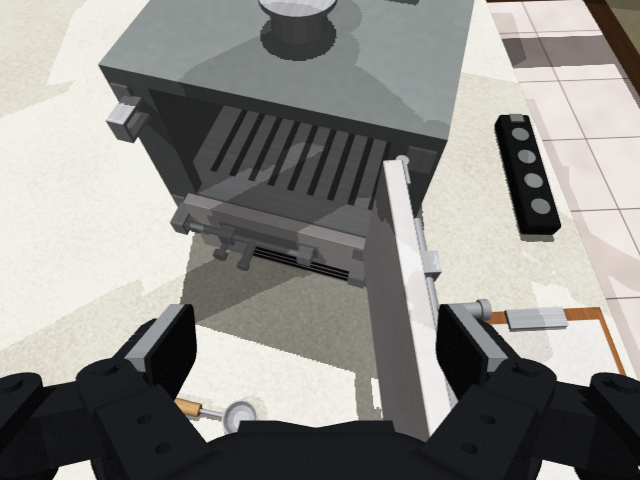

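```bash
python3 -m jog '[[[20,-5,1],0],[[55,-13,2],0],[[90,-22,3],0],[[125,-30,4],0],[[160,-38,5],0],[[195,-46,6],0],[[230,-54,7],0],[[265,-62,8],0],[[300,-71,9],0],[[335,-80,10],0],[[370,-88,11],0],[[405,-96,12],0],[[442,-105,12],0],[[442,-105,12],0]]' ; python3 r.py "tin-.1*y+.08*up" "tin-.02*y+.04*up" "tin"; python3 - <<'E'
from h import *
cw=grab("wrist");cv2.imwrite("pics/wrist8.png",cw["img"][:,:,::-1])
for p in [(.5705,-.318,.135),(.5705-.03,-.318,.135),(.5705+.03,-.318,.135),(.5705,-.348,.135),(.5705,-.288,.135)]: print(proj(cw,p).round(0))
E
```

```text
t: 23.07
eef_pos: [0.5671, -0.3764, 0.2455]
tool_rot: [0.641, -0.269, 0.657, -0.292]
contact_force: [-1.6, 0.0, 0.0]
gripper_width: 0.997
t 23.0667 q [ 0.38  0.89  0.72  1.22 -0.93  1.9   1.06] p [ 0.567 -0.376  0.246] tilt 43.2 H 88.3 zz -0.009
[-6. -2.  2.] lvl turn -0.013
[ 21. 107.   2.] lvl turn -0.013
[ 49. 156.   3.] lvl turn -0.013
[319. 282.]
[276. 284.]
[362. 280.]
[321. 324.]
[317. 244.]
```

View pics/wrist8.png

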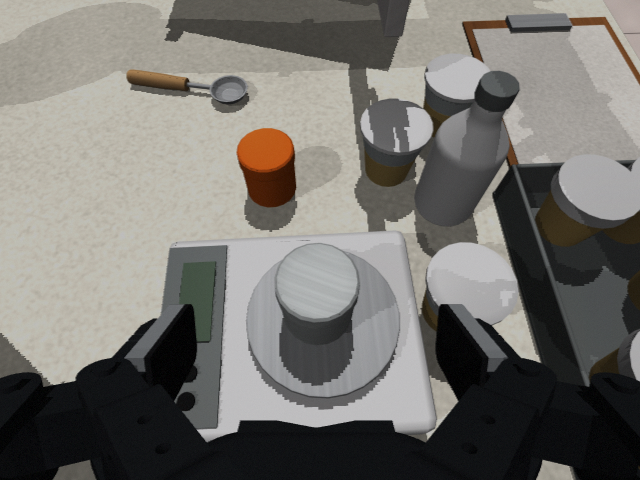

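```bash
python3 -m jog '[[[5,25,1],0],[[10,50,2],0],[[16,80,2],0],[[21,105,2],0],[[28,118,2],0],[[35,130,2],0],[[42,143,3],0],[[48,155,3],0],[[48,155,3],0]]' ; python3 r.py "tin"; python3 - <<'E'
from h import *
cw=grab("wrist");cv2.imwrite("pics/wrist9.png",cw["img"][:,:,::-1])
cw=grab("side");cv2.imwrite("pics/side9.png",cw["img"][200:440,60:380,::-1].repeat(2,0).repeat(2,1))
E
```

```text
t: 23.87
eef_pos: [0.5741, -0.299, 0.1016]
tool_rot: [0.643, -0.27, 0.656, -0.289]
contact_force: [-0.4, 0.3, -0.2]
gripper_width: 0.997
t 23.8667 q [ 0.28  0.97  0.67  1.45 -0.99  1.66  1.18] p [ 0.574 -0.299  0.102] tilt 43.4 H 88.5 zz -0.005
[ 7. -2. -3.] lvl turn -0.008
```

View pics/wrist9.png

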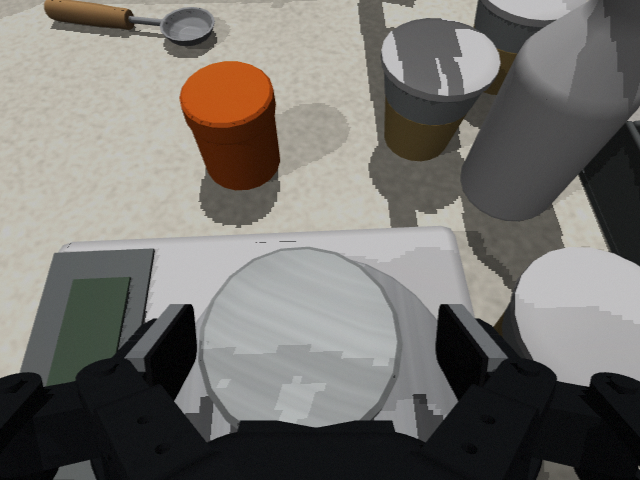

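View pics/side9.png

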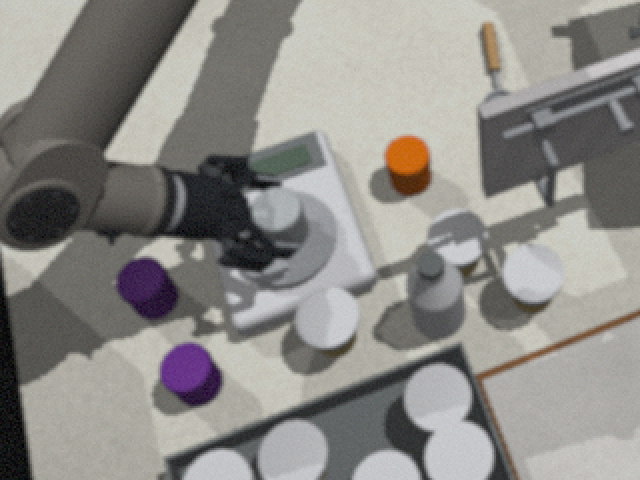

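```bash
python3 -m jog '[[[5,-1,-4],0],[[5,-1,-4],0]]'; python3 -m jog '[[[5,0,0],0],[[5,0,0],0],[[5,0,0],0],[[5,0,0],0],[[5,0,0],0],[[5,0,0],0],[[5,0,0],0]]' 40 50; python3 r.py "tin"; python3 - <<'E'
from h import *
cw=grab("wrist");cv2.imwrite("pics/wrist10.png",cw["img"][:,:,::-1])
E
```

```text
t: 24.13
eef_pos: [0.5693, -0.3064, 0.1016]
tool_rot: [0.643, -0.27, 0.655, -0.292]
contact_force: [-0.9, 0.1, -0.3]
gripper_width: 0.998
t: 24.72
eef_pos: [0.5701, -0.3085, 0.0981]
tool_rot: [0.644, -0.27, 0.654, -0.291]
contact_force: [-1.4, -2.5, 2.9]
gripper_width: 0.689
t 24.7167 q [ 0.29  0.98  0.67  1.44 -0.99  1.66  1.19] p [ 0.57  -0.308  0.098] tilt 43.3 H 88.3 zz -0.003
[-3.  2.  1.] lvl turn -0.004
```

View pics/wrist10.png

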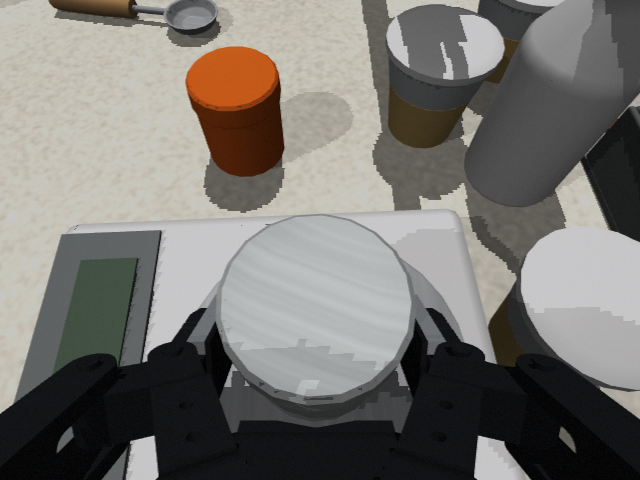

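```bash
cat > t6.py <<'E'
from t5 import *
off=np.array([0,.0095,0])
def T(cx,cy,bot): return c2w([cx,cy,0])+off+up*(bot+.033)
way=[p0,p0+up*.17,np.array([.52,.0,.38]),T(-.16,.0,.24),T(-.14,0,.16),T(.045,0,.16),T(.045,0,.147)]
if __name__=="__main__":
    qq=get_obs()["q"];print(w2c(p0-off))
    for A,B in zip(way[:-1],way[1:]):
        qq,b=cont(qq,(R0,A),(R0,B),n=12); d=(R0.T@(B-A)*1000).round(0); print(B.round(3),"w",(B-.327*y).round(2),qq.round(2),round(b,4),"d",d)
E
python3 t6.py
```

```text
[-0.53547958 -0.22187962  0.09816741]
[ 0.57  -0.308  0.268] w [ 0.56 -0.53  0.51] [ 0.27  0.8   0.73  1.35 -0.92  1.85  1.04] 0 d [-116. -124.   -0.]
[0.52 0.   0.38] w [ 0.51 -0.22  0.62] [-0.31  0.28  0.76  1.8  -0.86  1.56  0.63] 0 d [-300.  129.  -61.]
[0.482 0.119 0.273] w [ 0.48 -0.11  0.51] [-0.48  0.26  0.67  2.08 -0.98  1.24  0.68] 0 d [-12. 158. -42.]
[0.488 0.138 0.193] w [ 0.48 -0.09  0.43] [-0.45  0.4   0.61  2.13 -1.12  1.17  0.86] 0 d [41. 71.  6.]
[0.548 0.313 0.193] w [0.54 0.09 0.43] [-0.67  0.47  0.51  2.   -1.27  1.01  0.63] 0 d [-129.  121.   54.]
[0.548 0.313 0.18 ] w [0.54 0.09 0.42] [-0.66  0.49  0.5   2.   -1.29  1.01  0.66] 0 d [9. 9. 0.]
```

Lift and check the tin follows.

```bash
python3 -m jog '[[[-5,-5,0],0],[[-14,-15,0],0],[[-28,-29,0],0],[[-45,-47,0],0],[[-65,-69,0],0],[[-85,-91,0],0],[[-102,-109,0],0],[[-116,-124,0],0],[[-116,-124,0],0]]'; python3 - <<'E'
from h import *
cw=grab("wrist");cv2.imwrite("pics/wrist11.png",cw["img"][:,:,::-1])
cw=grab("side");cv2.imwrite("pics/side11.png",cw["img"][160:400,60:380,::-1].repeat(2,0).repeat(2,1))
E
```

```text
t: 25.52
eef_pos: [0.5714, -0.3099, 0.2739]
tool_rot: [0.645, -0.271, 0.652, -0.293]
contact_force: [-0.3, -0.2, -1.8]
gripper_width: 0.684
```

View pics/wrist11.png

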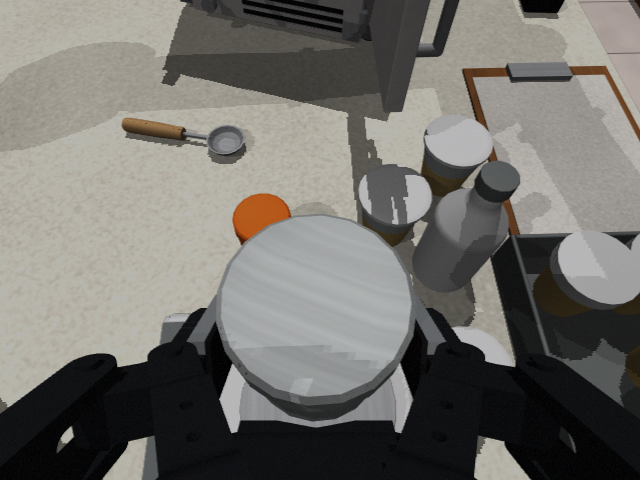

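View pics/side11.png

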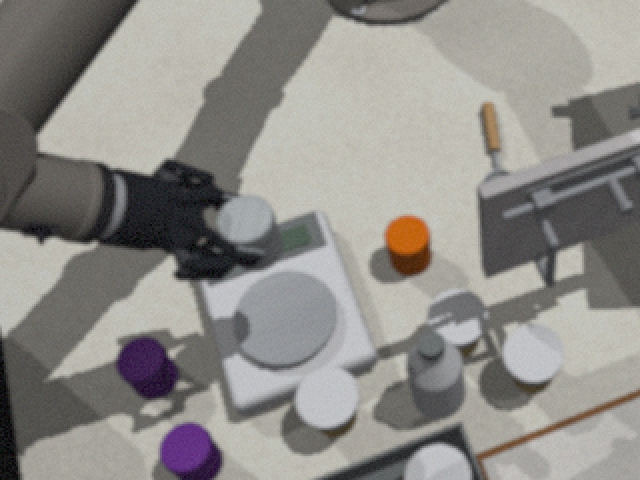

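```bash
python3 -m jog '[[[-10,4,-4],0],[[-30,12,-10],0],[[-55,23,-16],0],[[-82,35,-22],0],[[-110,47,-28],0],[[-138,59,-34],0],[[-166,71,-40],0],[[-194,83,-46],0],[[-222,95,-52],0],[[-250,107,-58],0],[[-275,118,-60],0],[[-292,126,-61],0],[[-300,129,-61],0]]'; cat > r6.py <<'E'
from t6 import *
print("t",get_obs()["t"],"q",get_obs()["q"].round(2),"p",p0.round(4),"tilt",np.degrees(np.arccos(-y[2])).round(1),"zz",R0[2,2].round(3),"tin cab",w2c(p0-off-.033*up).round(4),get_obs()["contact_force"].round(1))
for a in sys.argv[1:]: print((R0.T@(eval(a)-p0)*1000).round(1))
E
sed -i '1i import sys' r6.py; python3 r6.py "T(-.16,0,.24)" "T(-.14,0,.16)"
```

```text
t: 26.7
eef_pos: [0.519, 0.0034, 0.3793]
tool_rot: [0.644, -0.271, 0.655, -0.288]
contact_force: [0.2, 0.6, -1.8]
gripper_width: 0.69
t 26.7 q [-0.32  0.28  0.76  1.8  -0.86  1.56  0.63] p [0.519  0.0034 0.3793] tilt 43.4 zz -0.005 tin cab [-0.257  -0.0724  0.3463] [ 0.2  0.6 -1.8]
[ -9.8 155.8 -39.8]
[ 31.3 227.  -33.4]
```

```bash
python3 -m jog '[[[-1,10,-3],0],[[-3,30,-9],0],[[-5,55,-15],0],[[-7,80,-21],0],[[-9,105,-28],0],[[-10,130,-34],0],[[-10,150,-39],0],[[-3,167,-39],0],[[8,187,-37],0],[[20,207,-35],0],[[28,221,-34],0],[[31,227,-33],0],[[31,227,-33],0]]'; python3 r6.py "T(-.14,0,.16)" "T(.045,0,.16)"; python3 - <<'E'
from h import *
cw=grab("wrist");cv2.imwrite("pics/wrist12.png",cw["img"][:,:,::-1])
cw=grab("side");cv2.imwrite("pics/side12.png",cw["img"][80:320,300:620,::-1].repeat(2,0).repeat(2,1))
cw=grab("scene");cv2.imwrite("pics/scene12.png",cw["img"][40:280,200:520,::-1].repeat(2,0).repeat(2,1))
E
```

```text
t: 27.78
eef_pos: [0.4895, 0.1335, 0.1907]
tool_rot: [0.642, -0.271, 0.656, -0.29]
contact_force: [0.1, 0.8, -1.8]
gripper_width: 0.684
t 27.7833 q [-0.44  0.41  0.62  2.13 -1.12  1.17  0.86] p [0.4895 0.1335 0.1907] tilt 43.2 zz -0.008 tin cab [-0.1434 -0.0024  0.1577] [ 0.1  0.8 -1.8]
[-4.5  1.  -1.3]
[-133.8  121.8   52.8]
```

View pics/wrist12.png

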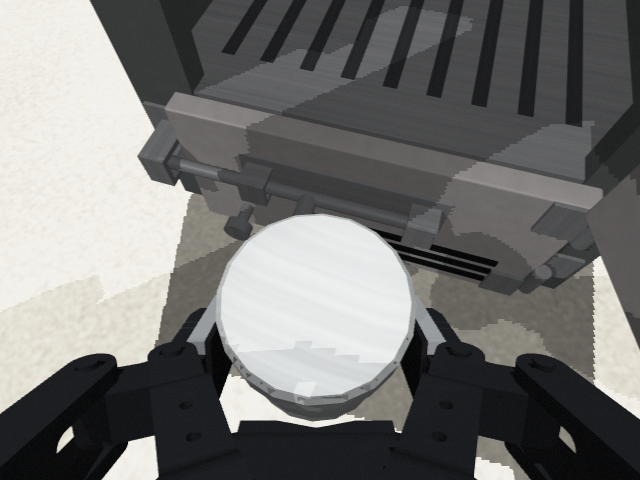

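View pics/side12.png

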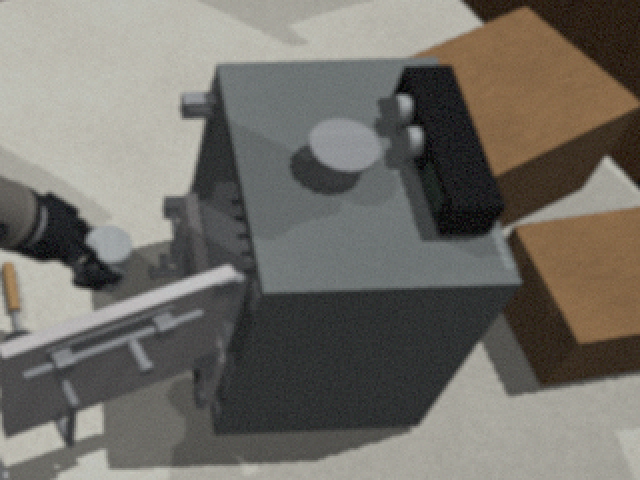

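View pics/scene12.png

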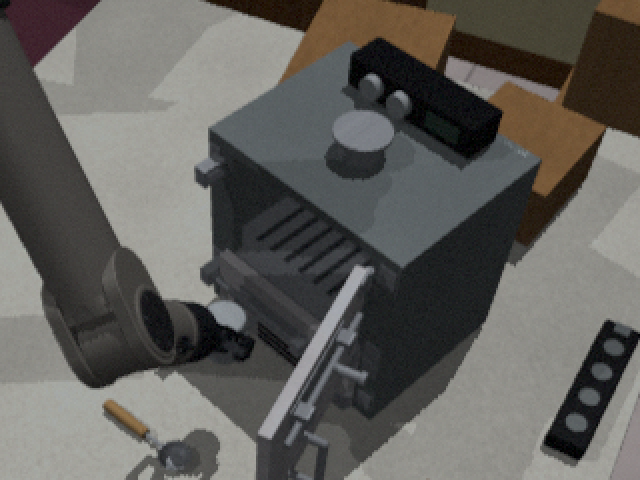

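```bash
python3 - <<'E'
from cab import *
c=grab("wrist");W=cloud(c)
for u,v in [(172,97),(300,125),(450,155),(595,185),(400,80),(300,60),(520,60),(590,150),(240,70)]:
    print(u,v,w2c(W[v,u]).round(4))
C=w2c(W.reshape(-1,3));m=(C[:,0]>.02)&(C[:,0]<.15)&(abs(C[:,1])<.1)&(C[:,2]>.135)&(C[:,2]<.16);print("shelf z",np.median(C[m,2]),m.sum())
E
python3 r6.py
```

```text
172 97 [-0.0012  0.1432  0.1467]
300 125 [-0.0007  0.0509  0.1473]
450 155 [ 0.0038 -0.0468  0.1461]
595 185 [ 0.0005 -0.1301  0.152 ]
400 80 [ 0.0603 -0.0033  0.1471]
300 60 [0.0588 0.0702 0.148 ]
520 60 [ 0.1049 -0.0825  0.1481]
590 150 [ 0.0171 -0.1222  0.1614]
240 70 [0.0378 0.1088 0.1466]
shelf z 0.14729872673365652 32287
t 27.9833 q [-0.44  0.41  0.62  2.13 -1.12  1.18  0.86] p [0.4913 0.1333 0.194 ] tilt 43.3 zz -0.002 tin cab [-0.1431 -0.0042  0.161 ] [-1.  -0.3 -2.1]
```

```bash
python3 -m jog '[[[-10,9,4],0],[[-25,23,10],0],[[-42,38,17],0],[[-60,55,24],0],[[-78,71,31],0],[[-96,87,38],0],[[-96,87,38],0]]'; python3 r6.py "T(.045,0,.16)"; python3 - <<'E'
from h import *
cw=grab("wrist");cv2.imwrite("pics/wrist13.png",cw["img"][:,:,::-1])
cw=grab("side");cv2.imwrite("pics/side13.png",cw["img"][80:320,300:620,::-1].repeat(2,0).repeat(2,1))
E
```

```text
t: 28.57
eef_pos: [0.533, 0.2691, 0.1974]
tool_rot: [0.646, -0.271, 0.654, -0.287]
contact_force: [-0.3, 0.6, -2.1]
gripper_width: 0.686
t 28.5667 q [-0.62  0.44  0.53  2.04 -1.24  1.06  0.69] p [0.533  0.2691 0.1974] tilt 43.5 zz -0.001 tin cab [-0.0011  0.0004  0.1644] [-0.3  0.6 -2.1]
[-28.8  33.4  14.2]
```

View pics/wrist13.png

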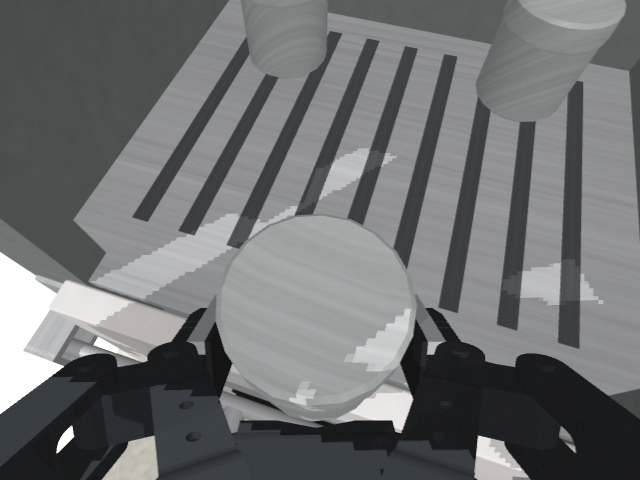

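View pics/side13.png

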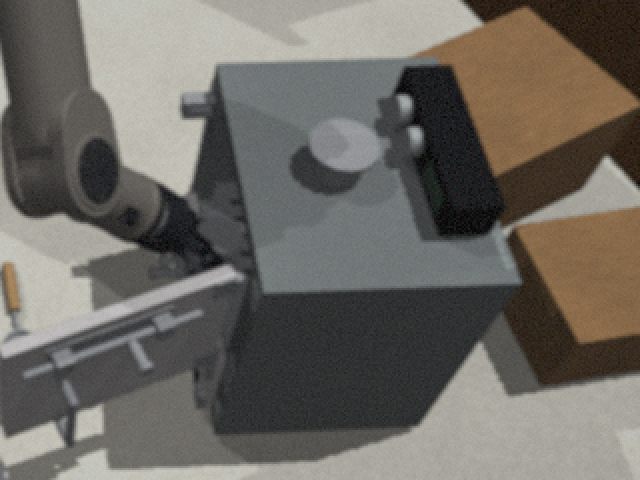

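```bash
python3 -m jog '[[[-6,7,3],0],[[-12,14,6],0],[[-19,21,9],0],[[-25,28,12],0],[[-30,34,15],0],[[-30,34,15],0],[[-30,34,15],0]]'; python3 r6.py "T(.047,0,.16)" "T(.047,0,.148)"; sleep 0; python3 r6.py
```

```text
t: 29.25
eef_pos: [0.5492, 0.3074, 0.1911]
tool_rot: [0.644, -0.271, 0.655, -0.29]
contact_force: [0.1, -1.0, -2.9]
gripper_width: 0.686
t 29.25 q [-0.66  0.48  0.51  2.   -1.27  1.02  0.64] p [0.5492 0.3074 0.1911] tilt 43.3 zz -0.003 tin cab [ 0.0404 -0.0026  0.1581] [ 0.1 -1.  -2.9]
[-6.4  3.4 -0.5]
[ 1.8 12.2 -0.5]
t 29.25 q [-0.66  0.48  0.51  2.   -1.27  1.02  0.64] p [0.5492 0.3074 0.1911] tilt 43.3 zz -0.003 tin cab [ 0.0404 -0.0026  0.1581] [ 0.1 -1.  -2.9]
```

```bash
python3 -m jog '[[[-5,5,0],0],[[-3,8,0],0],[[-1,10,0],0],[[1,12,0],0],[[1,12,0],0]]'; python3 r6.py "T(.047,0,.147)"
```

```text
t: 29.67
eef_pos: [0.5492, 0.3139, 0.1811]
tool_rot: [0.643, -0.27, 0.655, -0.291]
contact_force: [1.3, 0.4, -2.6]
gripper_width: 0.68
t 29.6667 q [-0.66  0.49  0.49  2.   -1.29  1.    0.65] p [0.5492 0.3139 0.1811] tilt 43.2 zz -0.004 tin cab [ 0.0466 -0.0004  0.1481] [ 1.3  0.4 -2.6]
[ 0.4  1.1 -0.3]
```

```bash
python3 -m jog '[[[1,1,0],0],[[1,1,0],0]]'; python3 -m jog '[[[1,1,0],0],[[1,1,0],0]]';  python3 -m jog '[[[1,1,0],0],[[1,1,0],0]]'
```

```text
t: 29.83
eef_pos: [0.5496, 0.314, 0.1803]
tool_rot: [0.643, -0.27, 0.655, -0.291]
contact_force: [-0.7, 0.3, -2.8]
gripper_width: 0.679
t: 30.0
eef_pos: [0.5496, 0.3142, 0.179]
tool_rot: [0.643, -0.27, 0.655, -0.29]
contact_force: [0.7, 0.6, -1.5]
gripper_width: 0.686
t: 30.17
eef_pos: [0.5498, 0.3144, 0.1781]
tool_rot: [0.644, -0.27, 0.655, -0.29]
contact_force: [-1.2, -1.4, 0.5]
gripper_width: 0.685
```

```bash
python3 -m jog '[[[1,1,0],0],[[1,1,0],0]]'; python3 -m jog '[[[0,0,0],0],[[0,0,0],0],[[0,0,0],0],[[0,0,0],0],[[0,0,0],0],[[0,0,0],0]]' 78; python3 - <<'E'
from h import *
cw=grab("wrist");cv2.imwrite("pics/wrist14.png",cw["img"][:,:,::-1])
E
python3 r6.py "T(-.14,0,.165)"
```

```text
t: 30.33
eef_pos: [0.5498, 0.3144, 0.1781]
tool_rot: [0.644, -0.269, 0.655, -0.289]
contact_force: [-3.3, -3.9, 8.6]
gripper_width: 0.681
t: 30.83
eef_pos: [0.5495, 0.3143, 0.1762]
tool_rot: [0.643, -0.27, 0.655, -0.29]
contact_force: [0.3, 0.3, 0.2]
gripper_width: 0.919
t 30.8833 q [-0.65  0.5   0.48  2.   -1.3   1.    0.66] p [0.5495 0.3143 0.1762] tilt 43.3 zz -0.003 tin cab [ 0.047  -0.0006  0.1432] [-0.8 -0.  -0.2]
[ 115.2 -138.2  -55.5]
```

View pics/wrist14.png

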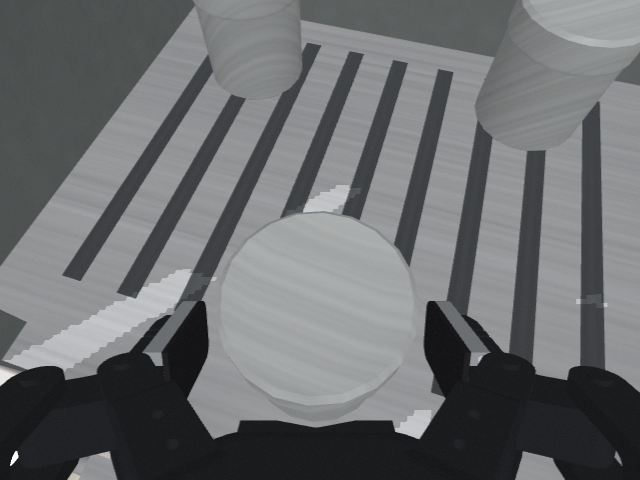

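```bash
python3 -m jog '[[[4,-5,0],0],[[10,-14,0],0],[[18,-27,0],0],[[27,-41,0],0],[[36,-55,0],0],[[52,-73,-8],0],[[70,-92,-20],0],[[88,-112,-35],0],[[105,-130,-48],0],[[120,-145,-60],0],[[120,-145,-60],0]]'; python3 r6.py "np.array([.5,.05,.4])"; python3 - <<'E'
from h import *
for n in ("wrist","scene","side"):
  cw=grab(n);cv2.imwrite(f"pics/{n}15.png",cw["img"][:,:,::-1])
E
```

```text
t: 31.8
eef_pos: [0.4823, 0.1233, 0.2002]
tool_rot: [0.642, -0.268, 0.656, -0.294]
contact_force: [-0.1, -0.3, -0.1]
gripper_width: 0.915
t 31.8 q [-0.42  0.38  0.62  2.14 -1.1   1.18  0.85] p [0.4823 0.1233 0.2002] tilt 43.2 zz -0.003 tin cab [-0.1554  0.0011  0.1672] [-0.1 -0.3 -0.1]
[ -84.  -195.3   20. ]
```

View pics/wrist15.png

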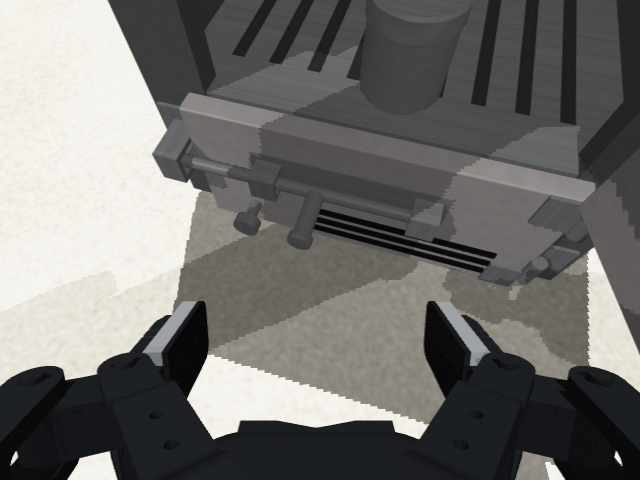

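View pics/scene15.png

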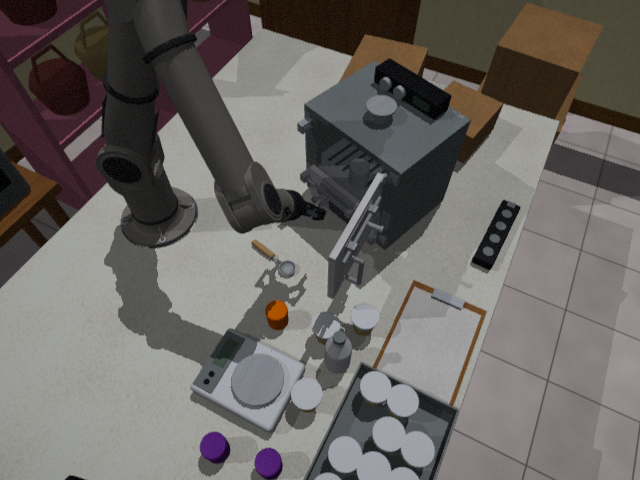

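```bash
python3 -m jog '[[[-20,-40,5],0],[[-40,-80,10],0],[[-60,-120,14],0],[[-75,-160,18],0],[[-84,-195,20],0],[[-84,-195,20],0],[[-84,-195,20],0]]'; python3 - <<'E'
from cab import *
c=grab("wrist");cv2.imwrite("pics/wrist16.png",c["img"][:,:,::-1])
C=w2c(cloud(c).reshape(-1,3));C=C[~np.isnan(C[:,0])]
m=(C[:,2]>.16)&(C[:,2]<.23)&(abs(C[:,1])<.06)&(C[:,0]>-.02)&(C[:,0]<.12);q=C[m];print(len(q),q.min(0).round(3),q.max(0).round(3))
t=q[q[:,2]>.21]; print("lid",len(t),t.mean(0).round(4) if len(t) else"")
b=q[(q[:,2]>.165)&(q[:,2]<.2)]; print("front side x",np.percentile(b[:,0],2) if len(b) else "", "y",np.percentile(b[:,1],[2,98]) if len(b) else"")
S=grab("scene");P=cloud(S).reshape(-1,3);P=P[~np.isnan(P[:,0])]
for nm,z,xy,rad in [("cup1",.08,(.66,-.12),.06),("cup2",.08,(.742,-.053),.06),("cup3",.08,(.703,-.301),.06),("bottle",.165,(.728,-.177),.05),("org",.066,(.525,-.138),.05)]:
    q=P[(abs(P[:,2]-z)<.008)&(np.hypot(P[:,0]-xy[0],P[:,1]-xy[1])<rad)];(cx,cy),rr=cv2.minEnclosingCircle((q[:,:2]*1000).astype(np.float32)); print(nm,np.round([cx,cy,rr],1))
# leaf angle: points of leaf top
q=P[(abs(P[:,2]-.338)<.005)&(P[:,1]<.19)&(P[:,1]>-.12)&(P[:,0]>.55)&(P[:,0]<.75)]
v=cv2.fitLine(q[:,:2].astype(np.float32),2,0,.01,.01).ravel();print("leaf top",len(q),v, (np.degrees(np.arctan2(abs(v[1]),-v[0]*np.sign(-v[1]) if 0 else v[0]*np.sign(v[1])))))
E
```

```text
t: 32.53
eef_pos: [0.5034, 0.0552, 0.402]
tool_rot: [0.645, -0.269, 0.653, -0.292]
contact_force: [1.0, 0.1, -0.7]
gripper_width: 0.911
3218 [ 0.017 -0.03   0.16 ] [0.077 0.03  0.219]
lid 1969 [ 0.0453 -0.0005  0.2158]
front side x 0.019621325298188275 y [-0.02788279  0.02525147]
cup1 [ 659.9 -120.    38.2]
cup2 [739.7 -50.   39.3]
cup3 [ 700.2 -299.8   38.2]
bottle [ 720.3 -170.1   15.7]
org [ 521.7 -140.6   31.2]
leaf top 762 [ 0.008823   -0.9999611   0.64980924  0.04753096] 90.50552
```

View pics/wrist16.png

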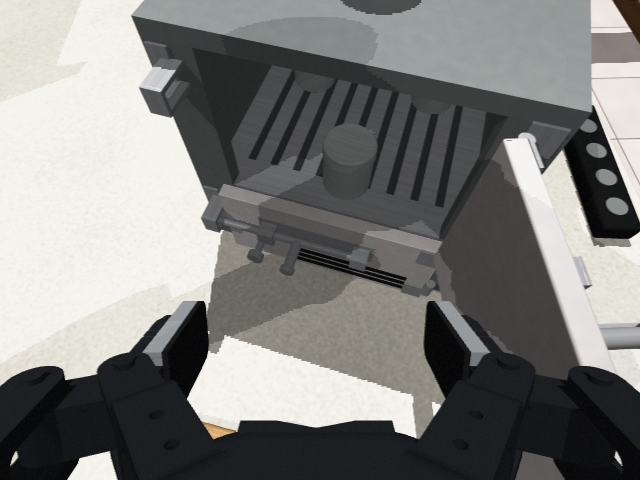

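```bash
python3 -m jog '[[[0,0,0],0],[[0,0,0],0],[[0,0,0],0]]'; python3 -c "
from station import *
print(hand_in())"
```

```text
t: 32.88
eef_pos: [0.5013, 0.0572, 0.3979]
tool_rot: [0.643, -0.271, 0.655, -0.29]
contact_force: [-0.2, -0.1, 0.7]
gripper_width: 0.911
the job is handed in; nothing more can be done
None
```

The tin is on the cabinet shelf, the upper leaf is wide open, and the job was handed in at about 33 s of the 72 s.

I gripped the knob, drew the upper bolt 38 mm, and swung the upper leaf open by the same knob. The moves only allow a turn about the tool's own axis. To get the roughly 43° tilt for reaching in, I pulled the arm past its reach high up and clear of everything. I kept that tilt from the balance to the shelf, so the tin stayed upright, and let go once the force showed it was standing.

Last checks before handing in:
- **Tin:** upright, centred about 47 mm behind the front plane, with its nearest side about 17 mm behind it. Its lid is at 216 mm, as expected for standing on the shelf.
- **Upper leaf:** about 109° open.
- **Lower leaf:** shut, with its bolt looking fully shot in the picture.
- **Cups, bottle and orange look-alike:** within about 1 mm of where they started.
- **Dried tins and purple look-alikes:** I judged these only from the pictures, not by measurement. They looked undisturbed, and the gripper stayed well away from them.
- **Robot:** touching nothing, with forces near zero.

No check failed. The measured shelf height was 147 mm against 145 mm in the text, which is within the calibration error.

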